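Take down the pile of lids and close every pot on the ledge

ROBOT

A 6-joint arm with a two-finger parallel gripper is mounted at the origin on the work surface. World frame = base frame: x ahead of the robot, y to its left, z up, the work surface at z = 0. Lengths are in mm, angles in rad, forces in N, time in s.
With the tool pointing down it reaches from about 300 to 875 mm from the base axis. Payload 4.2 kg.
Tool frame: the origin (TCP) lies at the very end of the fingers, on their centre line; the grasp point (between the pads) lies 19 mm behind it (manip.grip_point_offset is the distance from the TCP to the grasp point, in mm); z points along the fingers, y is the direction in which the jaws open and shut (so a half turn about z gives the same grasp; the last joint's range is limited). The gripper opens to 85 mm and grips with 20 to 120 N. Pads are 22 mm wide; open, the fingers measure 114 mm over their backs; the gripper's body (76 mm by 85 mm) begins 54 mm behind the grasp point. The pads swing forward as they close: fully open they stand 13 mm farther back than shut.
Start: joints at [-1.34, 0.32, 1.565, -0, 1.257, -0.02], TCP at [142.705, -557.025, 231.338] pointing down, gripper open.
Joint ranges: [-3.11, 3.11], [-0.84, 2.01], [0.21, 2.61], [-1.34, 4.49], [0.05, 2.63], [-2.56, 2.56]. Speed limits (rad/s): [2.57, 2.57, 3.14, 3.14, 3.14, 3.14].

INTERFACE

Orientations are given as a unit quaternion [x, y, z, w].
In Python, from bench import get_obs, eyes, sign_off, manip gives the robot as it stands.
- The arm moves only by the tool move_arm, never from a script. Its argument "motion" is text: rows parted by semicolons, each of 7 numbers parted by spaces: the opening, from 0 (shut) to 1 (fully open), then the shift along the tool's x, y, z in m, then the turn, a rotation vector about the tool's x, y, z in degrees. In form: fingers x y z ax ay az; .... A call has exactly 5 rows; each row shifts and turns the commanded pose from where the row before left it, along the tool's axes as they then stand; what a row does not reach is not made up. A row lasts 1/10 s, in which the tool goes at most 50 mm and 8.59 degrees, less where a joint would pass 70% of its speed; a pose out of reach is approached as far as the arm can. A call is refused whole if a number of a shift passes 0.05 or a number of a turn 8.59, either way. A call with a gripper value outside its range is refused whole. The fingers move at their own pace and stop on an object; "grip_force" is the grip in N (left out, the last holds). Time passes only in rows, so rows that do not move let the fingers close, or fill a call up. It gives the time, the measured TCP pose, the force and the opening at its end, in the units of the state.
- get_obs(): the state, without advancing time (a new reading comes with each control period).
- eyes.camera(name): name is "side" or "top"; returns (picture, depth): 384x512x3 uint8, blue, green, red; 384x512 float32, mm along the optical axis (not along the pixel's ray), 0 where there is no reading.
- eyes.camera_params(name): a dict with "mtx" (3x3 intrinsics, pixels), "pose" (4x4, takes a point from camera to world coordinates). Camera axes: x right, y up, looking along -z (the intrinsics and any distortion apply to the point x, -y, -z); pixel columns grow to the right and rows downward; lengths in mm; the calibration is good to about 2 mm. A picture is of the moment at which its call begins. camera_params takes no time and is no camera call.
- sign_off(): hands the job in, once; it reports no verdict.
The state is a dict: "time": time; "joint_positions": joint angles; "joint_vel": joint speeds; "joint_efforts": joint torques, N m; "ee_pos": TCP position; "orientation": TCP orientation; "force": force on the tool from outside, world axes, zero at the start; "moment": the same for the moment, N m; "gripper_width": finger opening in mm.
Only numpy, scipy, OpenCV 4.12 (cv2) and the standard library are available. Lean on these libraries where they do the work, as an engineer would, in place of code of your own. Each camera call takes 0.05 s, during which the arm holds its last target.

TASK

Four lids are piled up on the ledge. Take the pile down from the top, one lid at a time, and set each lid, centred and lying flat, on the open vessel it belongs to: the small round one on the little white pot, the steel one on the glass jar, the large round one on the blue bowl, and last the long one squarely on the chopstick box. Lower the lids rather than dropping them, and leave the vessels, the skimmer and the strainer basket standing where they are.

Things in the scene. Friction and masses are not known exactly. Their poses are not given: they have to be found in the camera images.
- lid_pot: smallest lid: plain dark wooden disc, 42 mm across, 18 mm thick, vertical edge, about 30 g; starts on top of the pile. Origin: centre of its underside, z up. Belongs on the white pot. The pile from the bottom up is long lid, large round lid, steel lid, small lid, each lying loose and flat on the one below, wider below than above, so that all show from above.
- lid_jar: steel jar lid: flat solid disc, 54 mm across (55.4 mm over the ribs of its edge), 18 mm thick, no thread or skirt, about 60 g; second from the top of the pile. Origin: centre of its underside, z up. Just rests on the rim of the glass jar.
- lid_bowl: large round lid: pale wooden disc, 66 mm across, 18 mm thick, vertical edge, about 50 g; third from the top, lying on the long lid near its middle. Origin: centre of its underside, z up. Belongs on the blue bowl.
- lid_box: long lid of the chopstick box: flat wooden board, 220 mm along its x, 60 mm along its y, 16 mm thick, about 120 g; the bottom of the pile, lying on the ledge. Origin: centre of its underside, z up. It has no runners: it just rests on the rim of the box and overlaps it by 7 mm at each end and 3 mm at each side; either end may go either way.
- pot: little white ceramic pot, open, round, 50 mm high, rim 36 mm across outside and 26 mm inside, 44 mm at its belly, loose, about 180 g. Origin: centre of its underside; the rim is 50 mm above it.
- jar: green glass jar, open, round, 90 mm high, body 64 mm across up to 64 mm high, neck and rim 44 mm across outside and 34 mm inside, loose, about 300 g. Origin: centre of its underside; the rim is 90 mm above it.
- bowl: small blue melamine sauce bowl, open, round, 36 mm high, rim 58 mm across outside and 48 mm inside, loose, about 150 g. Origin: centre of its underside; the rim is 36 mm above it.
- chopstick_box: long open wooden box with chopsticks lying in it, 206 mm along its x, 54 mm along its y, 44 mm high, walls 7 mm, loose, about 450 g. Origin: centre of its underside; the rim is 44 mm above it.
- skimmer: stainless skimmer lying flat at the far side, a bystander: perforated disc 90 mm across with a thin handle that runs 260 mm from the disc's centre along its own x. Origin: centre of the disc's underside. To be left alone.
- strainer: small aluminium strainer basket at the far side, a bystander: 76 mm across the rim, 45 mm high, wire handle out to 62 mm from the middle along its own x. Origin: centre of its underside. To be left alone.
Mind the look-alikes: they are no part of the job. Leave any yellow look-alike of the lid_jar alone.

How it is judged (in metres and radians):
On the way, in this order (a step that is already met when the one before it is completed fails the run):
1. the small round lid is on the white pot, let go (z of lid_pot in the frame of pot between 0.046 and 0.054 m and angle between lid_pot's own z axis and vertical below 0.08 rad and horizontal distance between lid_pot and pot below 0.008 m and contact force between the fingers and lid_pot below 0.05 N and linear speed of lid_pot below 0.02 m/s), for 0.2 s.
2. the steel lid is on the glass jar, let go (z of lid_jar in the frame of jar between 0.086 and 0.094 m and angle between lid_jar's own z axis and vertical below 0.08 rad and horizontal distance between lid_jar and jar below 0.008 m and contact force between the fingers and lid_jar below 0.05 N and linear speed of lid_jar below 0.02 m/s), for 0.2 s.
3. the large round lid is on the blue bowl, let go (z of lid_bowl in the frame of bowl between 0.032 and 0.04 m and angle between lid_bowl's own z axis and vertical below 0.08 rad and horizontal distance between lid_bowl and bowl below 0.008 m and contact force between the fingers and lid_bowl below 0.05 N and linear speed of lid_bowl below 0.02 m/s), for 0.2 s.
4. the long lid is on the chopstick box, let go (z of lid_box in the frame of chopstick_box between 0.04 and 0.048 m and angle between lid_box's own z axis and vertical below 0.08 rad and x of lid_box in the frame of chopstick_box between -0.012 and 0.012 m and y of lid_box in the frame of chopstick_box between -0.008 and 0.008 m and angle between the x axis of lid_box and the x axis of chopstick_box, either way round below 0.1 rad and contact force between the fingers and lid_box below 0.05 N and linear speed of lid_box below 0.02 m/s), for 0.2 s.
At the end, for the whole second after the job is handed in: Each lid lies let go, flat (0.08 rad) and at rest on its own vessel's rim: round lids centred within 8 mm; long lid within 12 mm lengthwise, 8 mm across, 0.1 rad of square. Vessels upright, and they, skimmer and strainer within 30 mm of their start (all of step 1 and all of step 2 and all of step 3 and all of step 4 and distance of each of pot, jar, bowl, chopstick_box, skimmer, strainer from where it was at the start of the episode below 0.03 m and angle between each of pot, jar, bowl, chopstick_box's own z axis and vertical below 0.1 rad); the robot touches nothing.
It fails at once if a vessel is pushed more than 30 mm away or knocked over (distance of any of pot, jar, bowl, chopstick_box from where it was at the start of the episode above 0.03 m or angle between any of pot, jar, bowl, chopstick_box's own z axis and vertical above 0.4 rad).
It fails at once if the skimmer or the strainer is disturbed by more than 30 mm (distance of any of skimmer, strainer from where it was at the start of the episode above 0.03 m).
It fails at once if a lid is dropped: it falls freely at more than 0.6 m/s (from about 20 mm) ((contact force between the fingers and lid_pot below 0.01 N and linear speed of lid_pot above 0.6 m/s) or (contact force between the fingers and lid_jar below 0.01 N and linear speed of lid_jar above 0.6 m/s) or (contact force between the fingers and lid_bowl below 0.01 N and linear speed of lid_bowl above 0.6 m/s) or (contact force between the fingers and lid_box below 0.01 N and linear speed of lid_box above 0.6 m/s)).
It also fails if it takes over 109 s, if anything falls off the work surface, if the arm or the gripper's body presses on something with over 40 N, if the wrist force passes 120 N, or if a joint passes its speed limit or range.

## Working session

There is one attempt and no reset: what is moved stays moved. The work goes in short steps, Python scripts to look and compute and a tool call to move; the robot and the scene stay as the last step left them, time stands still between calls to the robot, and variables do not carry over. Pictures are saved under pics/ and viewed, and the job is handed in when it is done.

Besides the shell and the picture viewer there is one more tool, called after ">>>" in YAML: its name, and indented under it one key for each argument. move_arm: Moves the arm, as the interface text tells. Its arguments: {"type":"object","properties":{"motion":{"type":"string"},"grip_force":{"type":"number"}},"required":["motion"]}

```bash
ls; mkdir -p pics; cat > h.py <<'E'
import numpy as np,cv2,pickle
from bench import get_obs,eyes,sign_off,manip
def snap(tag):
    out={}
    for n in("top","side"):
        im,d=eyes.camera(n); p=eyes.camera_params(n)
        out[n]=(im,d,np.array(p["mtx"]),np.array(p["pose"]),p)
        cv2.imwrite(f"pics/{tag}_{n}.png",im)
    pickle.dump(out,open(f"pics/{tag}.pkl","wb"))
    return out
def load(tag): return pickle.load(open(f"pics/{tag}.pkl","rb"))
def ray(o,u,v):
    K,T=o[2],o[3]
    a=np.linalg.solve(K,np.array([u,v,1.])); a=np.array([a[0],-a[1],-a[2]])
    return T[:3,3],T[:3,:3]@a
def plane(o,u,v,z):
    c,d=ray(o,u,v); t=(z-c[2])/d[2]; return c+t*d
def cloud(o):
    d=o[1];h,w=d.shape;u,v=np.meshgrid(np.arange(w),np.arange(h))
    a=np.stack([u,v,np.ones_like(u)],-1).reshape(-1,3)@np.linalg.inv(o[2]).T
    a=a*d.reshape(-1,1); a[:,1:]*=-1
    P=a@o[3][:3,:3].T+o[3][:3,3]; P[d.ravel()==0]=np.nan
    return P.reshape(h,w,3)
def proj(o,P):
    K,T=o[2],o[3]; q=(np.atleast_2d(P)-T[:3,3])@T[:3,:3]; q=q*[1,-1,-1]; q=q@K.T; return q[:,:2]/q[:,2:]
E
python3 - <<'E'
from h import *
o=snap("a")
for n in o: print(n,o[n][4])
s=get_obs();print(s)
print(manip.grip_point_offset)
E
```

```text
pics
top {'mtx': array([[365.82124407,   0.        , 249.5669792 ],
       [  0.        , 365.82124407, 192.63228985],
       [  0.        ,   0.        ,   1.        ]]), 'pose': array([[-4.92417466e-03,  9.86278078e-01, -1.65019104e-01,
         4.36484163e+02],
       [-9.99887554e-01, -7.19364247e-03, -1.31579367e-02,
         2.63882105e+00],
       [-1.41644729e-02,  1.64935756e-01,  9.86202598e-01,
         8.95210796e+02],
       [ 0.00000000e+00,  0.00000000e+00,  0.00000000e+00,
         1.00000000e+00]])}
side {'mtx': array([[349.88410768,   0.        , 256.84713601],
       [  0.        , 349.88410768, 191.26547396],
       [  0.        ,   0.        ,   1.        ]]), 'pose': array([[-6.75510325e-01,  4.28760958e-01, -5.99874855e-01,
         1.80077465e+02],
       [-7.37338487e-01, -3.88145856e-01,  5.52878603e-01,
         3.85584663e+02],
       [ 4.21382070e-03,  8.15786023e-01,  5.78338490e-01,
         4.44000689e+02],
       [ 0.00000000e+00,  0.00000000e+00,  0.00000000e+00,
         1.00000000e+00]])}
{'time': 0.1, 'joint_positions': array([-1.34002011e+00,  3.20238808e-01,  1.56553335e+00, -1.80771030e-05,
        1.25744759e+00, -2.00350259e-02]), 'joint_vel': array([-0.00098162, -0.001462  , -0.00350187, -0.00041765,  0.00046162,
        0.00067618]), 'joint_efforts': array([ 3.86220827e-04, -4.16410732e+01, -2.34704071e+01,  9.05469346e-05,
        4.90326318e-03,  2.85640346e-05]), 'ee_pos': array([ 142.58677712, -556.59666985,  230.56932445]), 'orientation': array([ 9.92146337e-01,  1.25079908e-01, -9.41140128e-05, -8.08131984e-04]), 'force': array([ 0.17666303,  0.38858153, -0.11285277]), 'moment': array([ 0.01980388, -0.00144687, -0.02383949]), 'gripper_width': 85.60603425904182}
18.700000000000003
```

View pics/a_top.png

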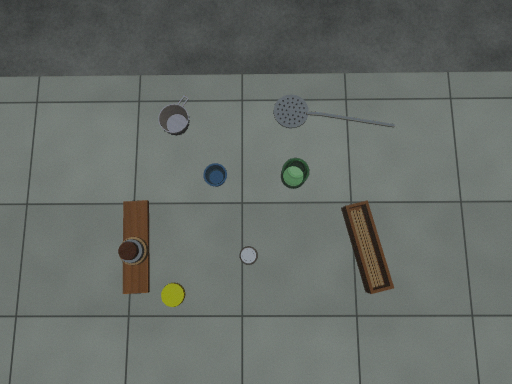

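View pics/a_side.png

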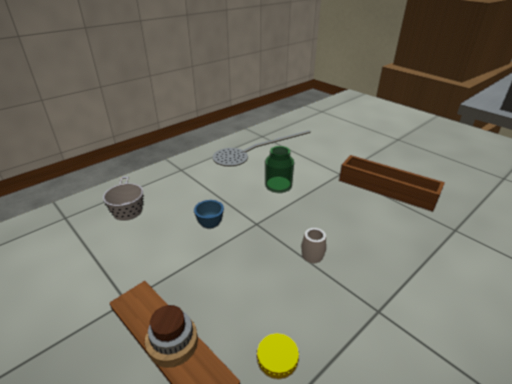

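The top view shows the pile at (132,250), the pot at (248,255), the bowl at (215,175), the jar at (294,172), the box at (367,247) and the yellow look-alike disc at (172,295). The side view shows the pile at (170,330) and the yellow disc at (278,355). Next I'll take close crops and heights.

```bash
python3 - <<'E'
from h import *
o=load("a")
t=o["top"][0]; s=o["side"][0]
a=cv2.resize(t[190:310,90:210],(480,480),interpolation=cv2.INTER_CUBIC)
b=cv2.resize(s[270:384,100:310],None,fx=2,fy=2)
c=np.zeros((480,800,3),np.uint8); c[:,:480]=a; b=cv2.resize(s[280:384,110:240],(320,256)); c[:256,480:]=b
cv2.imwrite("pics/crop1.png",c)
C=cloud(o["top"]); 
for n,(u,v) in dict(lidpot=(128,251),box_lid=(136,215),lidbowl_edge=(144,250),yellow=(172,295),table=(200,230),table2=(110,250),table3=(155,250),potrim=(241,255),skimm=(290,112)).items(): print(n,C[v,u].round(1))
print("row profile v=251");print(C[251,108:160,2].round(0))
print("col profile u=132");print(C[195:300:2,132,2].round(0))
S=cloud(o["side"])
for u,v in [(168,318),(170,335),(150,300),(278,352),(314,232),(340,270)]: print(u,v,S[v,u].round(1))
E
```

```text
lidpot [444.1 286.1  71. ]
box_lid [530.5 289.5  17. ]
lidbowl_edge [446.5 260.6  36.6]
yellow [343.  195.9  19.5]
table [494.5 136.1   0.6]
table2 [447.3 353.7   2.1]
table3 [446.8 245.   -0.9]
potrim [434.   34.3  45.7]
skimm [794.5 -90.1   3.3]
row profile v=251
[ 2. -4.  1.  3. -0.  1.  4. -1. -0.  0. 70. 69. 68. 71. 69. 70. 71. 72.
 69. 70. 71. 69. 71. 70. 67. 69. 71. 69. 68. 62. 55. 50. 50. 51. 47. 41.
 32. 37. 33. 26. 20.  0. -1. -3.  1. -1.  2. -2.  1. -1. -0.  0.]
col profile u=132
[-1. nan  1. 18. 16. 13. 15. 14. 18. 14. 18. 19. 15. 18. 17. 14. 16. 18.
 20. 17. 17. 33. 50. 54. 70. 71. 68. 70. 67. 70. 69. 70. 52. 54. 33. 20.
 17. 18. 15. 15. 19. 13. 16. 13. 15. 14. 16. 19. 15. 14.  2. -2.  1.]
168 318 [444.8 288.9  68.1]
170 335 [426.3 298.   63.3]
150 300 [526.7 278.9  14.8]
278 352 [342.  198.1  17.8]
314 232 [443.2   9.6  41.4]
340 270 [3.801e+02 1.180e+01 1.000e-01]
```

View pics/crop1.png

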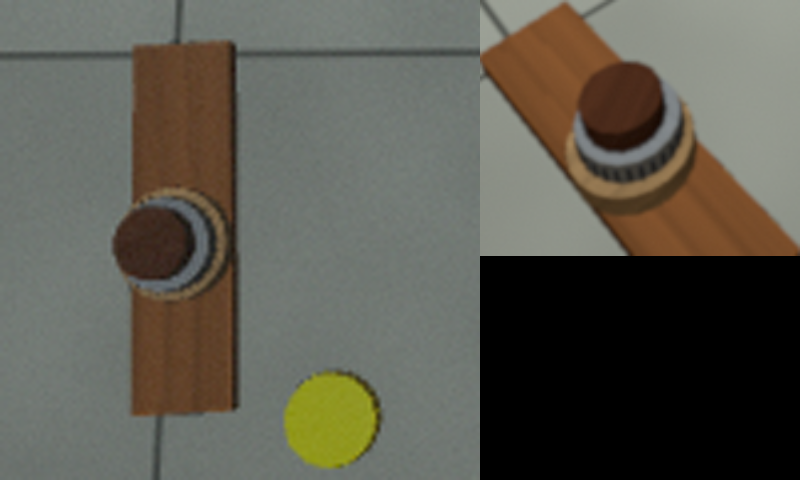

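```bash
python3 - <<'E'
from h import *
o=load("a")
t=o["top"][0]; s=o["side"][0]
def cr(im,u,v,r=22,f=6): return cv2.resize(im[v-r:v+r,u-r:u+r],(264,264),interpolation=cv2.INTER_CUBIC)
A=np.hstack([cr(t,248,255),cr(t,294,172),cr(t,215,175)])
B=np.hstack([cr(s,314,244),cr(s,279,168,28),cr(s,209,214)])
cv2.imwrite("pics/crop2.png",np.vstack([A,B]))
E
```

```text
(no output)
```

View pics/crop2.png

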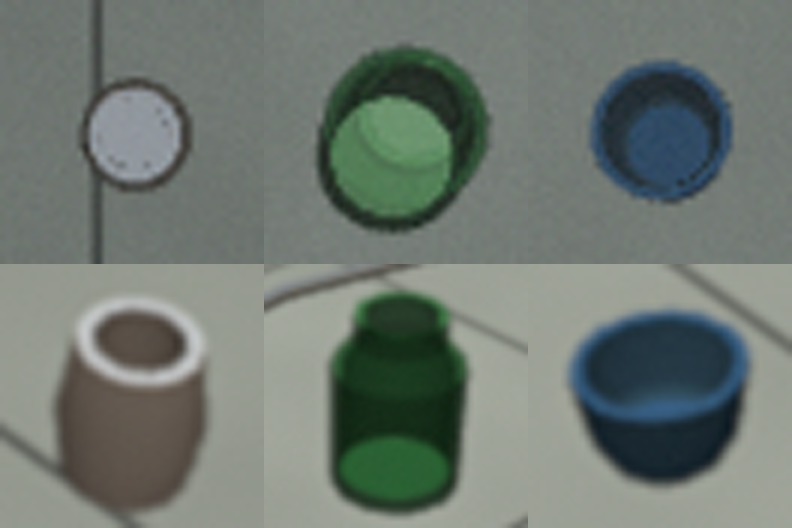

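```bash
python3 - <<'E'
from h import *
o=load("a")
def circ(pts):
    A=np.c_[2*pts,np.ones(len(pts))]; x=np.linalg.lstsq(A,(pts**2).sum(1),rcond=None)[0]
    return x[0],x[1],np.sqrt(x[2]+x[0]**2+x[1]**2)
def masks(n,reg):
    x,y,w,h=reg; im=o[n][0][y:y+h,x:x+w].astype(int); Z=cloud(o[n])[y:y+h,x:x+w,2]
    return im,Z
def fit(n,m,reg,z):
    x,y,w,h=reg
    m=m.astype(np.uint8)
    cs=cv2.findContours(m,cv2.RETR_EXTERNAL,cv2.CHAIN_APPROX_NONE)[0]; c=max(cs,key=cv2.contourArea)
    c=cv2.convexHull(c) if False else c
    # sub-pixel: dilate half pixel handled by radius
    P=np.array([plane(o[n],p[0][0]+x,p[0][1]+y,z)[:2] for p in c]); r=circ(P)
    (ex,ey),ax,_=cv2.fitEllipse(c)
    return np.round(r,1),(round(ex+x,1),round(ey+y,1)),np.round(ax,1)
def show(name,n,m,reg,z): print(name,n,*fit(n,m,reg,z))
# lid pot
reg=(112,235,40,32); im,Z=masks("top",reg); show("lidpot","top",Z>61,reg,70)
show("lidjar+","top",Z>43,reg,52); show("lidbowl+","top",Z>26,reg,34)
reg=(145,295,55,65); im,Z=masks("side",reg); show("lidpot","side",(Z>66),reg,70)
# pot
reg=(230,238,36,36); im,Z=masks("top",reg); show("pot white","top",im.min(2)>135,reg,50); show("pot Z","top",Z>42,reg,50)
reg=(295,222,40,50); im,Z=masks("side",reg); print(np.percentile(im.min(2),[5,50,95])); show("pot Z","side",Z>45,reg,50)
# bowl
reg=(198,158,36,36); im,Z=masks("top",reg); show("bowl","top",(im[...,0]-im[...,2])>25,reg,36); show("bowlZ","top",Z>29,reg,36)
reg=(185,192,50,45); im,Z=masks("side",reg); show("bowlZ","side",Z>31,reg,36)
# jar
reg=(275,150,40,45); im,Z=masks("top",reg); show("jarZ","top",Z>78,reg,90); show("jarbody","top",Z>52,reg,64)
reg=(258,140,45,60); im,Z=masks("side",reg); show("jarZ","side",Z>84,reg,90)
# yellow
reg=(155,278,36,36); im,Z=masks("top",reg); show("yellow","top",(im[...,1]-im[...,0])>60,reg,18)
E
```

```text
lidpot top [445.6 287.4  20.4] (127.6, 250.4) [17.5 19.2]
lidjar+ top [445.3 287.3  26.8] (130.3, 250.6) [22.7 24.4]
lidbowl+ top [445.7 288.4  32.3] (132.5, 250.5) [27.  28.6]
lidpot side [443.2 291.7  20.4] (166.3, 319.8) [28.1 35.2]
pot white top [433.9  18.2  16. ] (248.0, 255.0) [14.1 14.1]
pot Z top [434.1  18.3  17.8] (248.0, 255.0) [15.6 16. ]
[ 67. 142. 163.]
pot Z side [432.   23.6  18. ] (314.3, 235.5) [15.  21.5]
bowl top [625.7  97.6  27.4] (214.8, 174.3) [22.1 23. ]
bowlZ top [625.9  97.7  27.5] (214.7, 174.2) [22.2 22.9]
bowlZ side [622.7 102.1  28.1] (208.1, 209.2) [18.7 29.5]
jarZ top [625.6 -92.1  21.7] (296.3, 168.5) [18.9 19.3]
jarbody top [626.  -92.2  31.2] (295.0, 171.0) [26.6 26.7]
jarZ side [622.2 -85.3  22.9] (279.4, 151.4) [11.3 20.2]
yellow top [343.7 196.2  26. ] (172.0, 294.7) [22.1 23.2]
```

>>> move_arm:
  motion: "0.65 0 0 0 0 0 7.2; 0.65 0 0 0 0 0 7.2; 0.65 0.03 -0.04 0 0 0 0; 0.65 0.03 -0.04 0 0 0 0; 0.65 0.03 -0.04 0 0 0 0"
  grip_force: 30

```text
time: 0.6
ee_pos: [233.2, -435.5, 230.7]
orientation: [1.0, -0.001, -0.0, -0.001]
force: [0.8, -0.6, 0.2]
gripper_width: 55.6
```

>>> move_arm:
  motion: "0.65 0.03 -0.04 0 0 0 0; 0.65 0.03 -0.04 0 0 0 0; 0.65 0.03 -0.04 0 0 0 0; 0.65 0.03 -0.04 0 0 0 0; 0.65 0.03 -0.04 0 0 0 0"

```text
time: 1.1
ee_pos: [383.5, -235.3, 231.2]
orientation: [1.0, -0.0, -0.0, 0.0]
force: [0.4, -0.0, 1.2]
gripper_width: 55.2
```

>>> move_arm:
  motion: "0.65 0.03 -0.04 0 0 0 0; 0.65 0.03 -0.04 0 0 0 0; 0.65 0 -0.05 0 0 0 0; 0.65 0 -0.05 0 0 0 0; 0.65 0 -0.05 0 0 0 0"

```text
time: 1.6
ee_pos: [442.6, -5.2, 230.9]
orientation: [1.0, -0.0, -0.0, 0.0]
force: [0.5, 0.5, -0.1]
gripper_width: 55.5
```

```bash
python3 - <<'E'
from h import *
o=snap("b")
s=get_obs();print(s["ee_pos"],s["gripper_width"])
e=s["ee_pos"]
im=np.hstack([cv2.resize(o[n][0][100:340,150:400],None,fx=1.5,fy=1.5) for n in o])
cv2.imwrite("pics/b_c.png",im)
for n in o:
    print(n,proj(o[n],np.array([e,e+[0,27,0],e-[0,27,0]])).round(1))
    C=cloud(o[n]); m=(np.abs(C-e)<[40,70,60]).all(2); P=C[m]; print(len(P),np.percentile(P[:,2],[0.5,1,5,50,95])-e[2])
    L=P[P[:,2]<e[2]+20]
    for sgn in(1,-1):
        Q=L[(L[:,1]-e[1])*sgn>0]
        if len(Q): print(sgn,len(Q),Q.min(0)-e,Q.max(0)-e)
E
```

```text
[442.32531191  -2.06360195 230.99822507] 55.37992983227125
top [[257.4 250.5]
 [242.4 250.6]
 [272.5 250.4]]Traceback (most recent call last):
  File "<stdin>", line 9, in <module>
    return _quantile_unchecked(
        a, q, axis, out, overwrite_input, method, keepdims, weights)
    return _ureduce(a,
                    func=_quantile_ureduce_func,
    ...<5 lines>...
                    overwrite_input=overwrite_input,
                    method=method)
    r = func(a, **kwargs)
    result = _quantile(arr,
                       quantiles=q,
    ...<2 lines>...
                       out=out,
                       weights=wgt)
    slices_having_nans = np.isnan(arr[-1, ...])
                                  ~~~^^^^^^^^^
IndexError: index -1 is out of bounds for axis 0 with size 0
```

View pics/b_c.png

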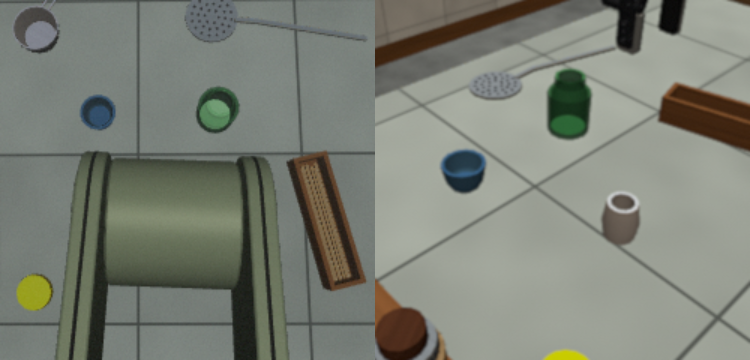

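```bash
python3 - <<'E'
from h import *
o=load("b")["side"]
e=np.array([442.4,-3,231.])
print(proj(o,np.array([e,e+[0,27,0],e-[0,27,0],e+[0,27,10],e-[0,27,-10]])).round(1))
C=cloud(o); m=(np.abs(C-e)<[60,80,60]).all(2); vs,us=np.nonzero(m);print(us.min(),us.max(),vs.min(),vs.max())
cv2.imwrite("pics/b_f.png",cv2.resize(o[0][max(0,vs.min()-10):vs.max()+20,us.min()-20:us.max()+20],None,fx=5,fy=5))
P=C[m]
for z in range(0,30,3):
    Q=P[np.abs(P[:,2]-e[2]-z)<1.5]; print(z,len(Q), (Q[:,:2]-e[:2]).round(0).tolist()[:8])
E
```

```text
[[333.4 128. ]
 [321.3 133.7]
 [344.8 122.7]
 [322.1 127. ]
 [345.9 116.2]]
300 371 80 136
0 0 []
3 23 [[8.0, -23.0], [6.0, -22.0], [4.0, -22.0], [2.0, -22.0], [1.0, -23.0], [-1.0, -22.0], [-2.0, -22.0], [-3.0, -22.0]]
6 53 [[10.0, -23.0], [8.0, -23.0], [10.0, -23.0], [9.0, -24.0], [7.0, -23.0], [5.0, -23.0], [3.0, -23.0], [6.0, -22.0]]
9 46 [[10.0, -21.0], [9.0, -23.0], [7.0, -23.0], [5.0, -22.0], [7.0, -23.0], [5.0, -23.0], [4.0, -23.0], [1.0, -22.0]]
12 64 [[9.0, -22.0], [7.0, -23.0], [6.0, -23.0], [4.0, -23.0], [9.0, -22.0], [7.0, -23.0], [6.0, -23.0], [4.0, -23.0]]
15 72 [[10.0, -22.0], [9.0, -23.0], [10.0, -23.0], [7.0, -22.0], [6.0, -23.0], [5.0, -23.0], [9.0, -22.0], [8.0, -22.0]]
18 71 [[10.0, -22.0], [9.0, -21.0], [9.0, -23.0], [6.0, -22.0], [5.0, -22.0], [3.0, -24.0], [6.0, -22.0], [5.0, -23.0]]
21 61 [[10.0, -24.0], [8.0, -23.0], [6.0, -23.0], [8.0, -21.0], [7.0, -23.0], [5.0, -22.0], [3.0, -21.0], [2.0, -23.0]]
24 72 [[11.0, -24.0], [9.0, -22.0], [8.0, -22.0], [6.0, -22.0], [5.0, -23.0], [9.0, -22.0], [7.0, -22.0], [6.0, -22.0]]
27 75 [[10.0, -22.0], [9.0, -24.0], [10.0, -23.0], [9.0, -23.0], [8.0, -24.0], [6.0, -23.0], [4.0, -23.0], [3.0, -24.0]]
```

View pics/b_f.png

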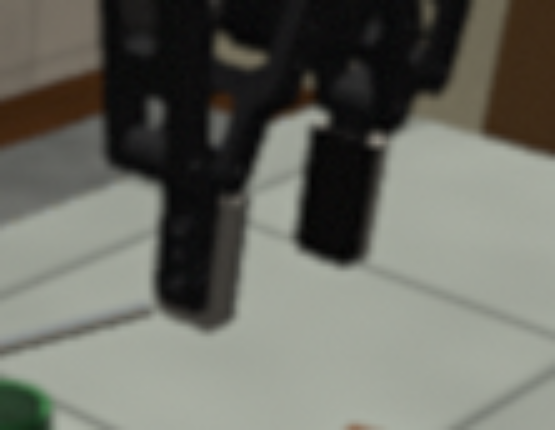

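>>> move_arm:
  motion: "0.65 0 -0.05 0 0 0 0; 0.65 0 -0.05 0 0 0 0; 0.65 0 -0.05 0 0 0 0; 0.65 0 -0.05 0 0 0 0; 0.65 0 -0.05 0 0 0 0"

```text
time: 2.2
ee_pos: [443.1, 243.9, 231.1]
orientation: [1.0, -0.001, 0.0, 0.0]
force: [1.0, -0.3, 0.1]
gripper_width: 55.3
```

>>> move_arm:
  motion: "0.65 0.003 -0.03 0 0 0 0; 0.65 0 0 0.05 0 0 0; 0.65 0 0 0.03 0 0 0; 0.65 0 0 0 0 0 0; 0.65 0 0 0 0 0 0"

```text
time: 2.7
ee_pos: [446.7, 272.3, 151.5]
orientation: [1.0, -0.001, -0.0, 0.0]
force: [0.4, -0.1, -0.1]
gripper_width: 55.4
```

>>> move_arm:
  motion: "0.65 -0.001 -0.015 0 0 0 0; 0.65 0 0 0.04 0 0 0; 0.65 0 0 0.03 0 0 0; 0.65 0 0 0.015 0 0 0; 0.65 0 0 0 0 0 0"

```text
time: 3.2
ee_pos: [445.1, 288.3, 66.0]
orientation: [1.0, -0.0, -0.0, 0.0]
force: [0.6, -0.0, 0.2]
gripper_width: 55.2
```

```bash
python3 - <<'E'
from h import *
o=snap("c");print(get_obs()["ee_pos"],get_obs()["force"])
cv2.imwrite("pics/c_c.png",cv2.resize(o["side"][0][234:384,80:280],None,fx=4,fy=4))
E
```

```text
[446.48801263 288.98714968  67.90619009] [0.71957078 0.51149034 0.76315715]
```

View pics/c_c.png

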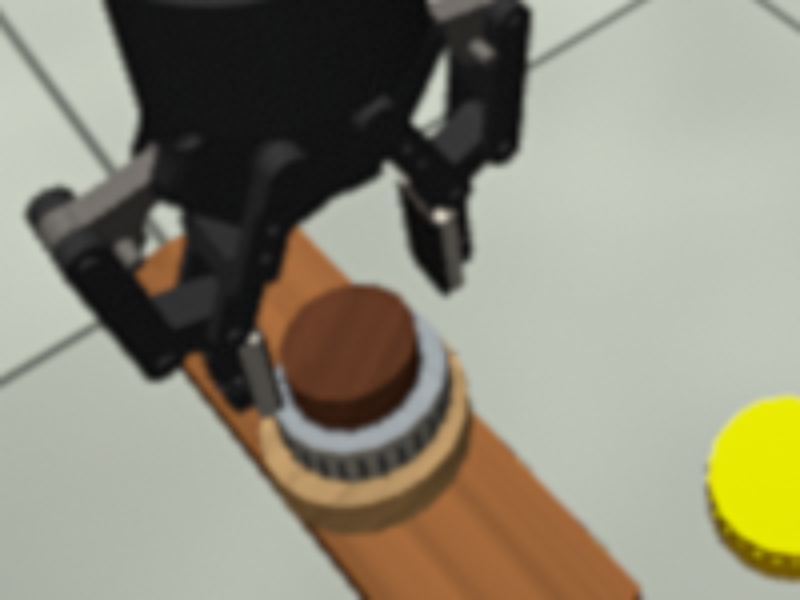

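The fingers straddle the small dark lid (at crop (350,355)), clear of the steel one. Lowering further and closing.

>>> move_arm:
  motion: "0.65 0 0 0.012 0 0 0; 0.65 0 0 0 0 0 0; 0.4 0 0 0 0 0 0; 0.4 0 0 0 0 0 0; 0.3 0 0 0 0 0 0"
  grip_force: 25

```text
time: 3.8
ee_pos: [445.5, 288.0, 54.8]
orientation: [1.0, -0.0, 0.0, -0.0]
force: [-0.4, -0.6, 2.1]
gripper_width: 41.1
```

>>> move_arm:
  motion: "0.3 0 0 0 0 0 0; 0.3 0 0 0 0 0 0; 0.3 0 0 -0.01 0 0 0; 0.3 0 0 -0.02 0 0 0; 0.3 0 0 -0.02 0 0 0"

```text
time: 4.3
ee_pos: [444.7, 287.5, 104.8]
orientation: [1.0, -0.0, -0.001, 0.0]
force: [0.2, -0.3, -0.1]
gripper_width: 40.9
```

```bash
python3 - <<'E'
from h import *
o=snap("d");
for i in range(4):print(get_obs()["ee_pos"],get_obs()["force"],get_obs()["gripper_width"])
cv2.imwrite("pics/d_c.png",cv2.resize(o["side"][0][234:384,80:280],None,fx=4,fy=4))
E
```

```text
[446.68424451 288.73024735 106.92528054] [ 0.00420283 -0.59109907  0.64561107] 40.4668315412595
[446.68424451 288.73024735 106.92528054] [ 0.00420283 -0.59109907  0.64561107] 40.4668315412595
[446.68424451 288.73024735 106.92528054] [ 0.00420283 -0.59109907  0.64561107] 40.4668315412595
[446.68424451 288.73024735 106.92528054] [ 0.00420283 -0.59109907  0.64561107] 40.4668315412595
```

View pics/d_c.png

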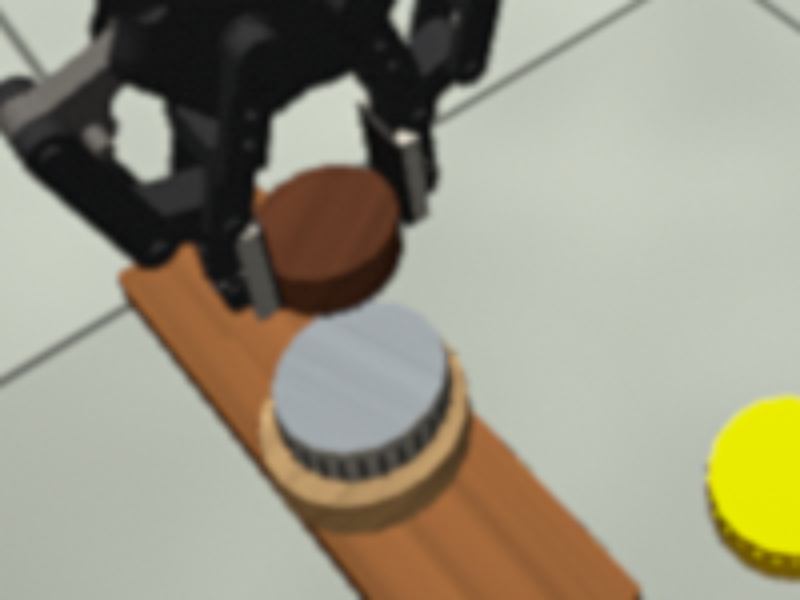

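The small lid is held and the steel lid is undisturbed. Carrying it to the pot.

>>> move_arm:
  motion: "0.3 -0.002 0.03 0 0 0 0; 0.3 -0.002 0.04 0 0 0 0; 0.3 -0.002 0.04 0 0 0 0; 0.3 -0.002 0.04 0 0 0 0; 0.3 -0.002 0.04 0 0 0 0"

```text
time: 4.9
ee_pos: [434.2, 96.3, 103.7]
orientation: [1.0, 0.0, -0.001, 0.0]
force: [-0.2, 0.1, -0.2]
gripper_width: 40.7
```

>>> move_arm:
  motion: "0.3 -0.002 0.04 0 0 0 0; 0.3 0 0.03 0 0 0 0; 0.3 0 0.01 0 0 0 0; 0.3 0 0 0 0 0 0; 0.3 0 0 0 0 0 0"

```text
time: 5.4
ee_pos: [433.0, 18.5, 104.1]
orientation: [1.0, -0.0, -0.0, -0.0]
force: [-0.6, 0.1, -1.5]
gripper_width: 40.5
```

```bash
python3 - <<'E'
from h import *
o=snap("e");s=get_obs()
print(s["ee_pos"],s["orientation"],s["gripper_width"])
cv2.imwrite("pics/e_c.png",cv2.resize(o["side"][0][150:290,220:400],None,fx=4,fy=4))
E
```

```text
[433.04171846  18.86519859 104.14344276] [ 9.99999900e-01  4.16087164e-04 -1.09553956e-04 -1.19589449e-04] 40.98255861162521
```

View pics/e_c.png

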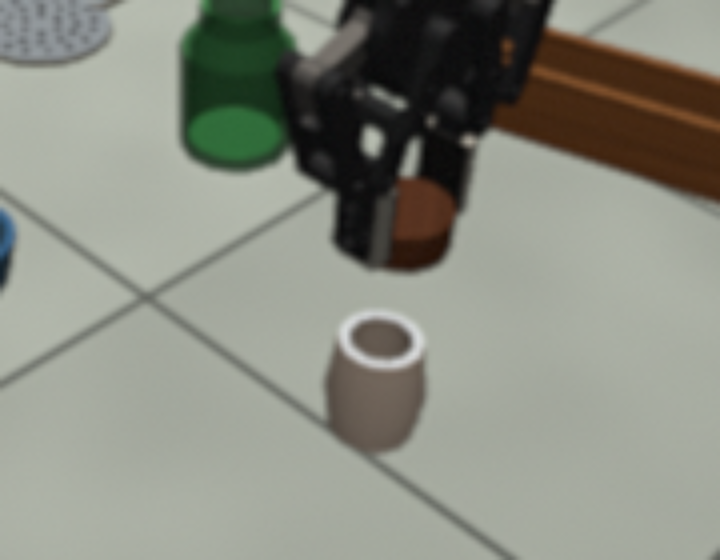

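```bash
python3 - <<'E'
from h import *
o=load("e")["side"]; im=o[0].astype(int)
reg=im[180:225,310:345]; m=(reg[...,2]-reg[...,0]>25)&(reg[...,2]>85)
print(plane(o,314.3,235.5,50))
vs,us=np.nonzero(m); print(us.min()+310,us.max()+310,vs.min()+180,vs.max()+180,m.sum())
C=cloud(o)[180:225,310:345][m]; print(np.median(C,0), np.percentile(C[:,2],[5,50,95]),np.percentile(C[:,0],[2,98]),np.percentile(C[:,1],[2,98]))
E
```

```text
[431.68489167  23.93677553  50.        ]
320 333 194 208 107
[427.37876354  15.46712739 118.22931568] [117.3731996  118.22931568 119.30616891] [416.69898117 442.77720796] [ 2.55096575 30.89843796]
```

>>> move_arm:
  motion: "0.3 0.001 0 0.02 0 0 0; 0.3 0 0 0.02 0 0 0; 0.3 0 0 0.006 0 0 0; 0.3 0 0 0 0 0 0; 0.3 0 0 0 0 0 0"

```text
time: 6.0
ee_pos: [434.5, 18.3, 58.8]
orientation: [1.0, 0.0, 0.0, 0.0]
force: [-0.5, -0.4, -0.4]
gripper_width: 40.9
```

```bash
python3 - <<'E'
from h import *
o=snap("f");s=get_obs()
print(s["ee_pos"],s["force"],s["gripper_width"])
cv2.imwrite("pics/f_c.png",cv2.resize(o["side"][0][180:290,250:380],None,fx=5,fy=5))
E
```

```text
[434.73948767  18.04300684  59.05934363] [-0.41063989 -0.34172264 -0.34850356] 41.04211877967157
```

View pics/f_c.png

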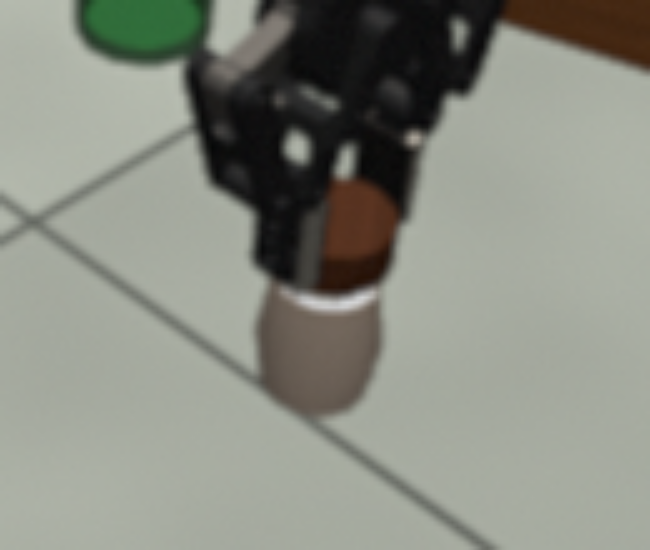

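Well centred, with the rim just below. Lowering until contact.

>>> move_arm:
  motion: "0.3 0 0 0.003 0 0 0; 0.3 0 0 0.001 0 0 0; 0.3 0 0 0.001 0 0 0; 0.3 0 0 0 0 0 0; 0.3 0 0 0 0 0 0"

```text
time: 6.6
ee_pos: [434.0, 17.8, 53.3]
orientation: [1.0, -0.0, -0.0, 0.0]
force: [1.0, -0.1, 0.5]
gripper_width: 41.0
```

>>> move_arm:
  motion: "0.3 0 0 0.001 0 0 0; 0.3 0 0 0 0 0 0; 0.3 0 0 0.0005 0 0 0; 0.3 0 0 0 0 0 0; 0.3 0 0 0 0 0 0"

```text
time: 7.1
ee_pos: [434.3, 17.8, 52.6]
orientation: [1.0, -0.0, 0.0, 0.0]
force: [-2.0, 1.4, 9.0]
gripper_width: 41.0
```

>>> move_arm:
  motion: "0.55 0 0 0 0 0 0; 0.65 0 0 0 0 0 0; 0.65 0 0 0 0 0 0; 0.65 0 0 0 0 0 0; 0.65 0 0 -0.01 0 0 0"

```text
time: 7.6
ee_pos: [432.9, 17.8, 61.1]
orientation: [1.0, -0.0, -0.002, 0.0]
force: [-0.2, -0.5, 0.4]
gripper_width: 55.4
```

>>> move_arm:
  motion: "0.65 0 0 -0.02 0 0 0; 0.65 0 0 -0.04 0 0 0; 0.65 0 -0.03 -0.04 0 0 0; 0.65 0 -0.05 0 0 0 0; 0.65 0 -0.05 0 0 0 0"

```text
time: 8.1
ee_pos: [435.0, 149.2, 164.3]
orientation: [1.0, -0.001, 0.002, -0.001]
force: [2.1, 0.1, 0.1]
gripper_width: 55.6
```

```bash
python3 - <<'E'
from h import *
o=snap("g");s=get_obs()
print(s["ee_pos"],s["force"],s["gripper_width"])
cv2.imwrite("pics/g_c.png",np.hstack([cv2.resize(o["side"][0][200:280,270:370],None,fx=4,fy=4),cv2.resize(o["top"][0][215:295,200:300],None,fx=4,fy=4)]))
E
```

```text
[434.39237853 152.69401301 163.05538284] [-0.22408075 -1.25944997 -0.21443549] 55.45963557583464
```

View pics/g_c.png

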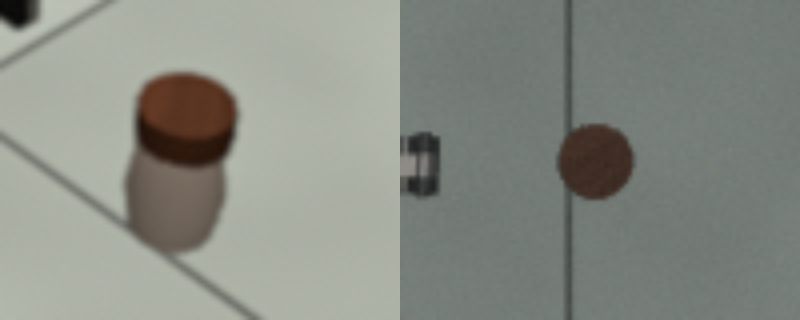

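```bash
cat >> h.py <<'E'
def circ(pts):
    A=np.c_[2*pts,np.ones(len(pts))]; x=np.linalg.lstsq(A,(pts**2).sum(1),rcond=None)[0]
    return np.round((x[0],x[1],np.sqrt(x[2]+x[0]**2+x[1]**2)),1)
def zfit(o,reg,zmin,z):
    x,y,w,h=reg; m=(cloud(o)[y:y+h,x:x+w,2]>zmin).astype(np.uint8)
    c=max(cv2.findContours(m,cv2.RETR_EXTERNAL,cv2.CHAIN_APPROX_NONE)[0],key=cv2.contourArea)
    return circ(np.array([plane(o,p[0][0]+x,p[0][1]+y,z)[:2] for p in c]))
E
python3 - <<'E'
from h import *
o=load("g"); print(zfit(o["top"],(232,238,34,36),59,68),"pot 434 18.3")
P=cloud(o["top"])[250:261,244:255].reshape(-1,3);A=np.c_[P[:,:2],np.ones(len(P))];print(np.linalg.lstsq(A,P[:,2],rcond=None)[0],P[:,2].mean())
E
```

```text
[434.2  16.8  19.6] pot 434 18.3
[-9.21141485e-03  1.05518522e-02  7.19383758e+01] 68.10603457965624
```

```bash
python3 - <<'E'
from h import *
o=load("g")
cv2.imwrite("pics/g2.png",cv2.resize(o["top"][0][190:310,90:210],(480,480)))
print("jar lid",zfit(o["top"],(112,235,40,32),44,52)," bowl lid",zfit(o["top"],(112,235,40,32),26,34))
print(zfit(o["side"],(140,295,60,65),45,52))
# triangulated height of steel top: centre pixel both views
def cen(n,reg,zmin):
    x,y,w,h=reg;m=(cloud(o[n])[y:y+h,x:x+w,2]>zmin).astype(np.uint8);c=max(cv2.findContours(m,0,1)[0],key=cv2.contourArea);e=cv2.fitEllipse(c);return e[0][0]+x,e[0][1]+y
a=ray(o["top"],*cen("top",(112,235,40,32),44));b=ray(o["side"],*cen("side",(140,295,60,65),47))
A=np.c_[a[1],-b[1]];s=np.linalg.lstsq(A,b[0]-a[0],rcond=None)[0];print(a[0]+s[0]*a[1],b[0]+s[1]*b[1])
E
```

```text
jar lid [445.8 284.7  46.2]  bowl lid [446.  290.7  47.1]
[441.8 291.   27.1]
[445.44333406 287.65922255  42.93393507] [447.16705636 289.63062581  43.61133616]
```

View pics/g2.png

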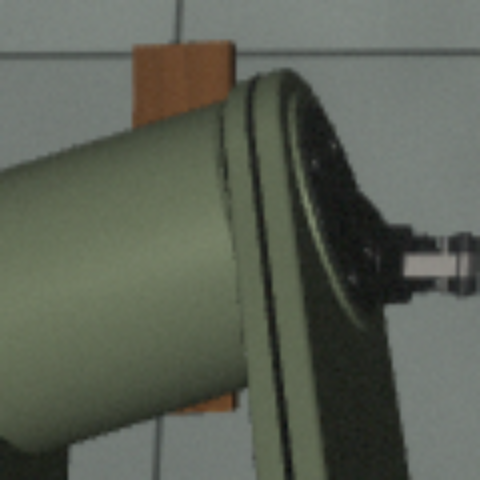

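>>> move_arm:
  motion: "0.8 0.003 -0.04 0 0 0 0; 0.8 0.004 -0.04 0 0 0 0; 0.8 0.004 -0.04 0.02 0 0 0; 0.8 0 -0.016 0.02 0 0 0; 0.8 0 0 0.02 0 0 0"

```text
time: 8.7
ee_pos: [445.6, 285.6, 101.5]
orientation: [1.0, 0.001, 0.001, -0.0]
force: [0.3, 0.2, -0.7]
gripper_width: 68.5
```

>>> move_arm:
  motion: "0.8 0 0 0.02 0 0 0; 0.8 0 0 0.02 0 0 0; 0.8 0 0 0.01 0 0 0; 0.8 0 0 0 0 0 0; 0.8 0 0 0 0 0 0"

```text
time: 9.2
ee_pos: [445.7, 283.7, 52.4]
orientation: [1.0, -0.0, 0.0, -0.0]
force: [-0.6, 0.0, 0.3]
gripper_width: 67.8
```

```bash
python3 - <<'E'
from h import *
o=snap("i");s=get_obs()
print(s["ee_pos"],s["orientation"],s["force"],s["gripper_width"])
cv2.imwrite("pics/i_c.png",cv2.resize(o["side"][0][264:384,100:260],None,fx=4,fy=4))
E
```

```text
[445.94669555 284.01107258  52.89781721] [ 9.99999352e-01 -3.85698321e-04  9.46504891e-04 -5.01054327e-04] [-0.62013646 -0.0575414   0.41888196] 68.58672847933292
```

View pics/i_c.png

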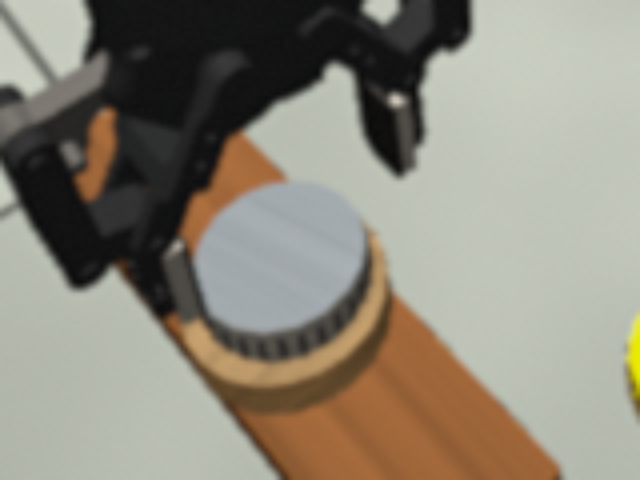

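Fingers are on either side of the steel lid, 4 mm off in y. Correcting, lowering and gripping.

>>> move_arm:
  motion: "0.8 0 -0.004 0 0 0 0; 0.8 0 0 0.0155 0 0 0; 0.8 0 0 0 0 0 0; 0.8 0 0 0 0 0 0; 0.55 0 0 0 0 0 0"

```text
time: 9.8
ee_pos: [445.5, 288.1, 36.9]
orientation: [1.0, -0.0, 0.001, -0.0]
force: [0.2, 3.2, -0.4]
gripper_width: 55.3
```

>>> move_arm:
  motion: "0.5 0 0 0 0 0 0; 0.5 0 0 0 0 0 0; 0.5 0 0 0 0 0 0; 0.5 0 0 -0.01 0 0 0; 0.5 0 0 -0.02 0 0 0"
  grip_force: 35

```text
time: 10.3
ee_pos: [444.1, 287.1, 65.7]
orientation: [1.0, -0.0, -0.002, 0.001]
force: [0.5, 0.0, -1.3]
gripper_width: 52.6
```

>>> move_arm:
  motion: "0.5 0 0 -0.03 0 0 0; 0.5 0 0 -0.03 0 0 0; 0.5 0 0 -0.03 0 0 0; 0.5 0 0 0 0 0 0; 0.5 0 0 0 0 0 0"

```text
time: 10.8
ee_pos: [445.1, 287.7, 156.9]
orientation: [1.0, -0.0, 0.001, -0.0]
force: [-0.1, -0.7, -1.1]
gripper_width: 52.4
```

```bash
python3 - <<'E'
from h import *
o=snap("j");s=get_obs()
print(s["ee_pos"],s["orientation"],s["force"],s["gripper_width"])
cv2.imwrite("pics/j_c.png",cv2.resize(o["side"][0][234:384,80:280],None,fx=4,fy=4))
E
```

```text
[444.29676424 287.22668122 155.21834703] [ 9.99999126e-01 -2.90778203e-04 -1.06564894e-03  7.26112301e-04] [ 0.87853928  0.33296419 -0.7523254 ] 52.07751965738247
```

View pics/j_c.png

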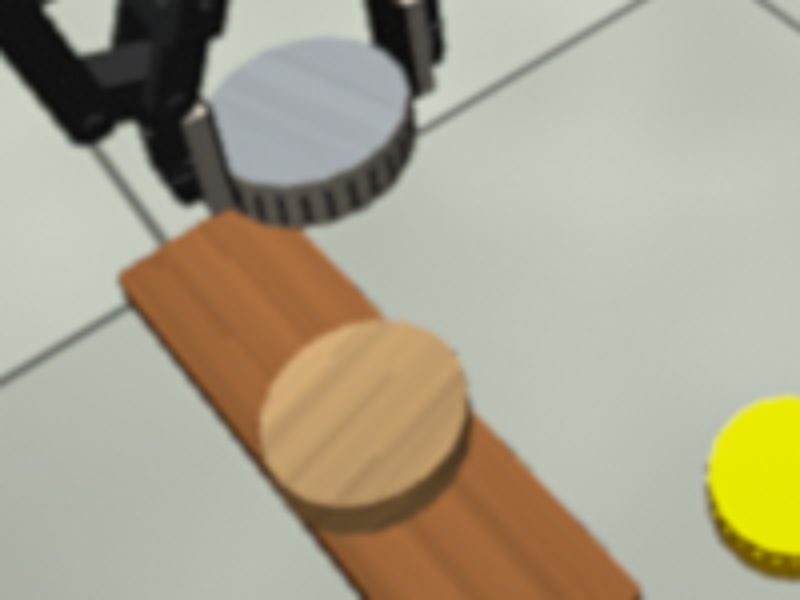

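The steel lid is held level and the large lid is undisturbed. Carrying it to the jar.

>>> move_arm:
  motion: "0.5 0.01 0.02 0 0 0 0; 0.5 0.019 0.04 0 0 0 0; 0.5 0.019 0.04 0 0 0 0; 0.5 0.019 0.04 0 0 0 0; 0.5 0.019 0.04 0 0 0 0"

```text
time: 11.4
ee_pos: [530.7, 106.1, 154.7]
orientation: [1.0, -0.0, -0.002, 0.0]
force: [1.0, 0.4, -1.7]
gripper_width: 52.6
```

>>> move_arm:
  motion: "0.5 0.019 0.04 0 0 0 0; 0.5 0.019 0.04 0 0 0 0; 0.5 0.019 0.04 0 0 0 0; 0.5 0.019 0.04 0 0 0 0; 0.5 0.013 0.03 0 0 0 0"

```text
time: 11.9
ee_pos: [620.1, -84.8, 154.3]
orientation: [1.0, -0.001, -0.001, 0.0]
force: [0.1, 1.0, 0.1]
gripper_width: 52.9
```

>>> move_arm:
  motion: "0.5 0.006 0.01 0 0 0 0; 0.5 0 0 0 0 0 0; 0.5 0 0 0 0 0 0; 0.5 0 0 0 0 0 0; 0.5 0 0 0 0 0 0"

```text
time: 12.4
ee_pos: [625.5, -90.8, 156.4]
orientation: [1.0, 0.001, -0.0, -0.0]
force: [0.4, -0.2, 0.4]
gripper_width: 52.7
```

```bash
python3 - <<'E'
from h import *
o=snap("k");s=get_obs()
print(s["ee_pos"],s["orientation"],s["force"],s["gripper_width"])
cv2.imwrite("pics/k_c.png",cv2.resize(o["side"][0][70:220,190:390],None,fx=4,fy=4))
E
```

```text
[625.71537633 -91.24214866 156.54846511] [ 9.99999914e-01  4.10871587e-04  5.30793060e-05 -1.52634697e-05] [-0.46626185 -1.12306141 -0.89983947] 52.33576791351046
```

View pics/k_c.png

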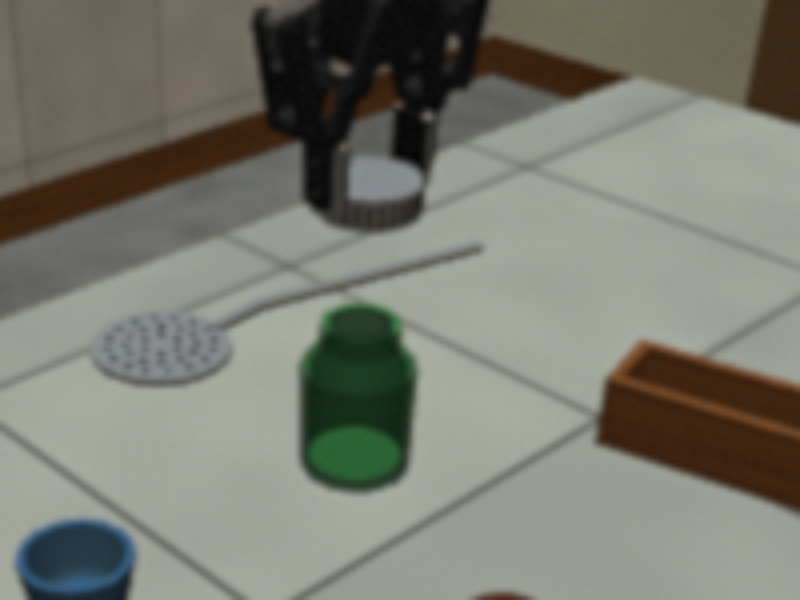

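The lid is above the jar. Lowering about 59 mm, stopping about 5 mm above the rim.

>>> move_arm:
  motion: "0.5 0 0 0.015 0 0 0; 0.5 0 0 0.02 0 0 0; 0.5 0 0 0.015 0 0 0; 0.5 0 0 0.007 0 0 0; 0.5 0 0 0 0 0 0"

```text
time: 13.0
ee_pos: [625.3, -91.9, 98.5]
orientation: [1.0, -0.0, -0.001, -0.0]
force: [0.9, -0.1, -0.1]
gripper_width: 52.4
```

```bash
python3 - <<'E'
from h import *
o=snap("l");s=get_obs()
print(s["ee_pos"],s["orientation"],s["force"],s["gripper_width"])
cv2.imwrite("pics/l_c.png",cv2.resize(o["side"][0][90:210,220:350],None,fx=5,fy=5))
E
```

```text
[626.43149541 -92.18488978 100.00780223] [ 9.99999799e-01 -1.48754868e-04  6.01231850e-04  1.35016320e-04] [-0.48561016 -0.80063584 -0.48646033] 52.435817976580125
```

View pics/l_c.png

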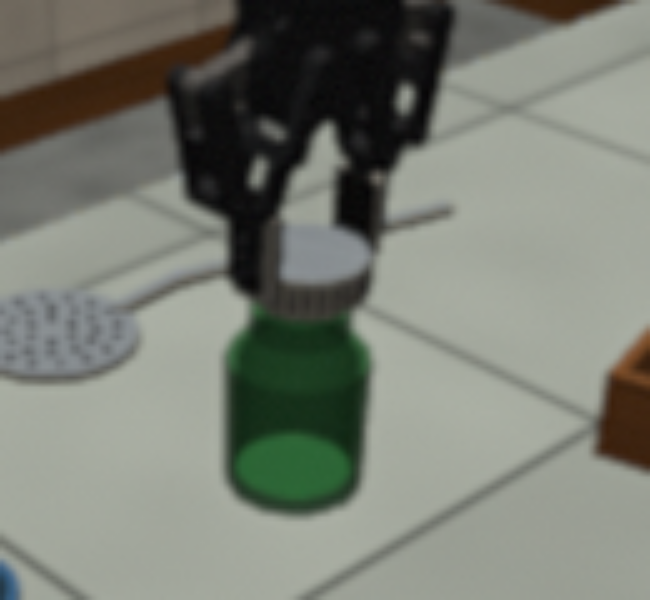

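```bash
python3 - <<'E'
from h import *
o=load("l")["side"]; a=load("a")["side"]
def px(P): return (proj(o,P)-[220,90])*5
b=np.array([622.2,-85.3,90]) # jar rim in side cam's own frame
print("rim c",px(b),"z105",px(b+[0,0,15]), "z114",px(b+[0,0,24]))
t=np.linspace(0,6.28,200); ring=lambda z,r:px(b+np.c_[r*np.cos(t),r*np.sin(t),0*t+z-90])
for z in(97,115): r=ring(z,27.7); print("lid edge exp u",r[:,0].min(),r[:,0].max(),"v",r[:,1].min(),r[:,1].max())
r=ring(64,32);print("body",r[:,0].min(),r[:,0].max())
r=ring(90,22);print("rim",r[:,0].min(),r[:,0].max())
im=o[0][90:210,220:350].astype(int)
for v in range(48,62,2): print(v*5, im[v,50:80].sum(1))
E
```

```text
rim c [[296.94751171 306.18757552]] z105 [[298.45573482 274.11584223]] z114 [[299.37820131 254.49997817]]
lid edge exp u 230.91631847096153 364.5896663649424 v 260.37802007631456 324.2401852201526
lid edge exp u 231.78038892918664 367.40549629953904 v 222.12232683001062 284.4495841420428
body 219.3032626379329 369.78647109407717
rim 244.23454195996243 349.78905595804633
240 [ 33  49 101 160 168 182 292 391 427 429 426 424 424 423 423 423 420 420
 424 425 424 410 345 232 156 254 417 492 499 494]
250 [ 29  58 110 161 166 173 284 384 422 425 421 422 423 425 426 426 427 429
 432 428 429 430 426 378 298 336 443 491 491 491]
260 [ 43  63 131 168 165 180 307 400 423 421 422 421 420 422 424 424 424 426
 425 426 432 431 413 354 348 439 491 496 491 491]
270 [ 48  73 129 165 166 202 356 425 432 430 427 428 424 425 425 425 426 423
 417 412 387 347 257 195 325 451 491 495 491 491]
280 [ 20  55 121 166 166 154 221 290 324 335 344 355 360 350 342 336 311 272
 233 208 187 152 121 174 350 458 491 491 494 490]
290 [ 90  94 140 172 170 139 158 168 159 174 168 160 174 170 157 171 163 139
 147 139 150 128 138 265 424 487 494 488 488 489]
300 [274 196 175 166 152 137 161 156 140 165 156 135 165 157 142 165 153 146
 148 134 150 190 275 403 475 492 492 495 494 494]
```

>>> move_arm:
  motion: "0.5 0.0005 -0.001 0.003 0 0 0; 0.5 0 0 0.001 0 0 0; 0.5 0 0 0.001 0 0 0; 0.5 0 0 0 0 0 0; 0.5 0 0 0 0 0 0"

```text
time: 13.6
ee_pos: [626.5, -91.3, 94.4]
orientation: [1.0, -0.0, 0.0, 0.0]
force: [0.2, -0.6, -0.4]
gripper_width: 52.3
```

>>> move_arm:
  motion: "0.5 0 0 0.001 0 0 0; 0.5 0 0 0 0 0 0; 0.5 0 0 0 0 0 0; 0.5 0 0 0 0 0 0; 0.5 0 0 0 0 0 0"

```text
time: 14.1
ee_pos: [626.6, -91.3, 93.4]
orientation: [1.0, -0.0, 0.0, 0.0]
force: [0.0, 0.1, 0.8]
gripper_width: 52.3
```

>>> move_arm:
  motion: "0.5 0 0 0.001 0 0 0; 0.5 0 0 0 0 0 0; 0.5 0 0 0 0 0 0; 0.5 0 0 0 0 0 0; 0.5 0 0 0 0 0 0"

```text
time: 14.6
ee_pos: [626.6, -91.3, 93.3]
orientation: [1.0, -0.0, 0.0, 0.0]
force: [-1.4, -1.0, 5.9]
gripper_width: 52.0
```

Contact. Releasing and backing off upward.

>>> move_arm:
  motion: "0.65 0 0 0 0 0 0; 0.8 0 0 0 0 0 0; 0.8 0 0 0 0 0 0; 0.8 0 0 0 0 0 0; 0.8 0 0 -0.01 0 0 0"

```text
time: 15.1
ee_pos: [625.4, -91.1, 101.1]
orientation: [1.0, -0.0, -0.002, -0.0]
force: [0.0, 0.9, -0.8]
gripper_width: 68.3
```

>>> move_arm:
  motion: "0.8 0 0 -0.02 0 0 0; 0.8 0 0 -0.04 0 0 0; 0.8 -0.02 -0.03 0 0 0 0; 0.8 -0.03 -0.04 0 0 0 0; 0.8 -0.03 -0.04 0 0 0 0"

```text
time: 15.6
ee_pos: [546.0, 19.6, 163.2]
orientation: [1.0, -0.001, 0.001, -0.0]
force: [0.8, 0.4, 0.0]
gripper_width: 67.8
```

>>> move_arm:
  motion: "0.8 -0.03 -0.04 0 0 0 0; 0.8 -0.03 -0.04 0 0 0 0; 1 -0.03 0 0 0 0 0; 1 0 0 0 0 0 0; 1 0 0 0 0 0 0"

```text
time: 16.1
ee_pos: [456.9, 99.1, 163.3]
orientation: [1.0, 0.0, 0.001, -0.0]
force: [-0.2, 0.2, 0.5]
gripper_width: 85.4
```

```bash
python3 - <<'E'
from h import *
o=snap("m");s=get_obs()
print(s["ee_pos"],s["orientation"],s["force"],s["gripper_width"])
cv2.imwrite("pics/m_c.png",np.hstack([cv2.resize(o["side"][0][120:384,100:350],None,fx=1.5,fy=1.5),cv2.resize(o["top"][0][120:310,90:340],(375,396))]))
print("jar lid",zfit(o["top"],(275,148,40,42),99,108),"jar",zfit(load("a")["top"],(275,148,40,45),78,90), zfit(o["side"],(255,130,50,40),104,108))
E
```

```text
[457.86405618  98.62238156 162.9353415 ] [ 9.99999296e-01 -5.61743029e-04  1.04195597e-03 -8.19850172e-05] [ 0.30353073 -0.40990423  0.26573353] 85.68845736863805
jar lid [624.9 -92.3  26.3] jar [625.6 -92.1  21.7] [613.8 -78.5  69.5]
```

View pics/m_c.png

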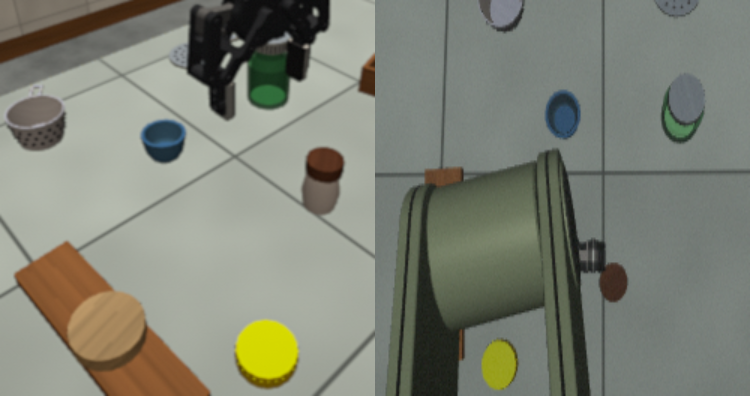

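```bash
python3 - <<'E'
from h import *
o=load("m")["side"]
im=o[0].astype(int)[300:370,130:215]
hsv=cv2.cvtColor(o[0][300:370,130:215],cv2.COLOR_BGR2HSV)
print(hsv[30,40],hsv[10,10]); C=cloud(o)[300:370,130:215]
m=((C[...,2]>28)).astype(np.uint8)
for zmin in(28,30): print(zfit(o,(130,300,85,70),zmin,34))
print(np.nanmedian(C[...,2][m>0]), "long lid top",np.nanmedian(cloud(o)[290:300,130:150,2]))
E
```

```text
[ 17 113 174] [ 13 165 144]
[442.8 291.8  32.6]
[443.3 291.6  32.3]
32.78034104472283 long lid top 14.91000444581664
```

>>> move_arm:
  motion: "1 -0.003 -0.04 0 0 0 0; 1 -0.003 -0.04 0 0 0 0; 1 -0.003 -0.04 0 0 0 0; 1 -0.003 -0.04 0 0 0 0; 1 0 -0.03 0.02 0 0 0"

```text
time: 16.7
ee_pos: [447.4, 292.0, 144.3]
orientation: [1.0, -0.0, 0.003, -0.002]
force: [1.4, 0.7, -0.1]
gripper_width: 85.3
```

>>> move_arm:
  motion: "1 0 0 0.04 0 0 0; 1 0 0 0.04 0 0 0; 1 0 0 0.015 0 0 0; 1 0 0 0 0 0 0; 1 0 0 0 0 0 0"

```text
time: 17.2
ee_pos: [446.0, 288.9, 47.5]
orientation: [1.0, -0.001, 0.0, -0.0]
force: [0.6, -0.0, 0.2]
gripper_width: 85.4
```

```bash
python3 - <<'E'
from h import *
o=snap("n");s=get_obs()
print(s["ee_pos"],s["orientation"],s["force"],s["gripper_width"])
cv2.imwrite("pics/n_c.png",cv2.resize(o["side"][0][264:384,100:260],None,fx=4,fy=4))
E
```

```text
[446.23770525 289.26595474  48.55589601] [ 9.99998628e-01 -6.31441756e-04  1.33058666e-03 -7.58499435e-04] [0.4642157  0.25566452 0.81629989] 85.10939185533044
```

View pics/n_c.png

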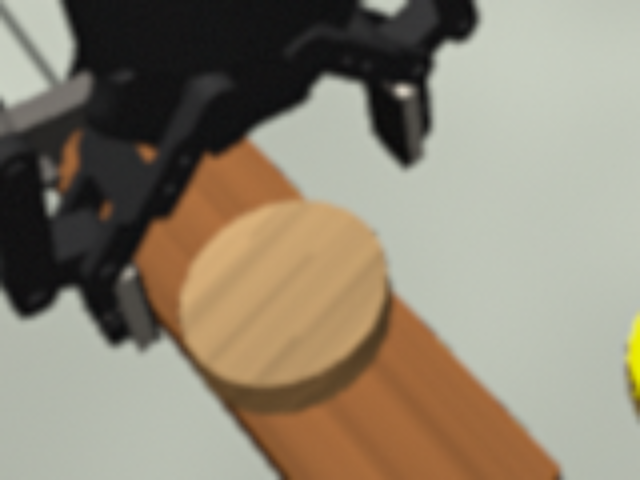

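Centred over the large lid. Down to TCP z≈15 and grip.

>>> move_arm:
  motion: "1 0 0.0005 0.02 0 0 0; 1 0 0 0.013 0 0 0; 1 0 0 0 0 0 0; 1 0 0 0 0 0 0; 0.7 0 0 0 0 0 0"

```text
time: 17.8
ee_pos: [445.6, 288.8, 15.6]
orientation: [1.0, -0.0, 0.001, -0.001]
force: [-0.6, 0.3, 0.0]
gripper_width: 73.6
```

>>> move_arm:
  motion: "0.65 0 0 0 0 0 0; 0.65 0 0 0 0 0 0; 0.65 0 0 0 0 0 0; 0.65 0 0 -0.005 0 0 0; 0.65 0 0 -0.005 0 0 0"

```text
time: 18.3
ee_pos: [444.6, 288.3, 24.8]
orientation: [1.0, -0.0, 0.0, 0.0]
force: [-0.4, 0.5, -0.3]
gripper_width: 64.3
```

```bash
python3 - <<'E'
from h import *
o=snap("p");s=get_obs()
print(s["ee_pos"],s["orientation"],s["force"],s["gripper_width"])
cv2.imwrite("pics/p_c.png",cv2.resize(o["side"][0][264:384,100:260],None,fx=4,fy=4))
E
```

```text
[445.12105611 288.58444808  25.12936954] [ 9.99999635e-01 -2.70450720e-04  7.12661096e-04 -3.86207734e-04] [ 1.08613876 -0.02371283 -0.74641649] 64.36396794019606
```

View pics/p_c.png

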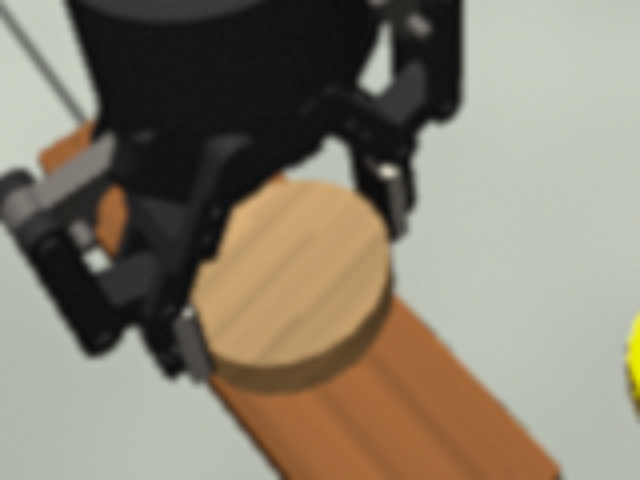

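>>> move_arm:
  motion: "0.65 0 0 -0.02 0 0 0; 0.65 0 0 -0.03 0 0 0; 0.65 0.01 0.01 -0.025 0 0 0; 0.65 0.025 0.025 0 0 0 0; 0.65 0.03 0.03 0 0 0 0"

```text
time: 18.9
ee_pos: [510.1, 223.5, 100.4]
orientation: [1.0, 0.001, 0.001, -0.0]
force: [0.1, 0.7, -0.8]
gripper_width: 64.6
```

>>> move_arm:
  motion: "0.65 0.03 0.03 0 0 0 0; 0.65 0.03 0.03 0 0 0 0; 0.65 0.03 0.03 0 0 0 0; 0.65 0.02 0.025 0 0 0 0; 0.65 0.005 0.01 0 0 0 0"

```text
time: 19.4
ee_pos: [626.5, 95.7, 98.9]
orientation: [1.0, -0.002, 0.0, 0.0]
force: [-0.5, 0.2, -1.0]
gripper_width: 64.5
```

>>> move_arm:
  motion: "0.65 0 0 0.02 0 0 0; 0.65 0 0 0.015 0 0 0; 0.65 0 0 0 0 0 0; 0.65 0 0 0 0 0 0; 0.65 0 0 0 0 0 0"

```text
time: 19.9
ee_pos: [624.9, 98.7, 65.3]
orientation: [1.0, 0.0, 0.001, -0.0]
force: [0.1, -0.3, -0.6]
gripper_width: 64.7
```

```bash
python3 - <<'E'
from h import *
o=snap("q");s=get_obs()
print(s["ee_pos"],s["orientation"],s["force"],s["gripper_width"])
cv2.imwrite("pics/q_c.png",cv2.resize(o["side"][0][134:254,130:290],None,fx=4,fy=4))
E
```

```text
[624.98245462  98.60883682  65.33775754] [ 9.99999598e-01 -5.48187882e-05  8.88179777e-04 -1.10443840e-04] [-0.65947262  0.54166512 -0.44149005] 64.26406962928665
```

View pics/q_c.png

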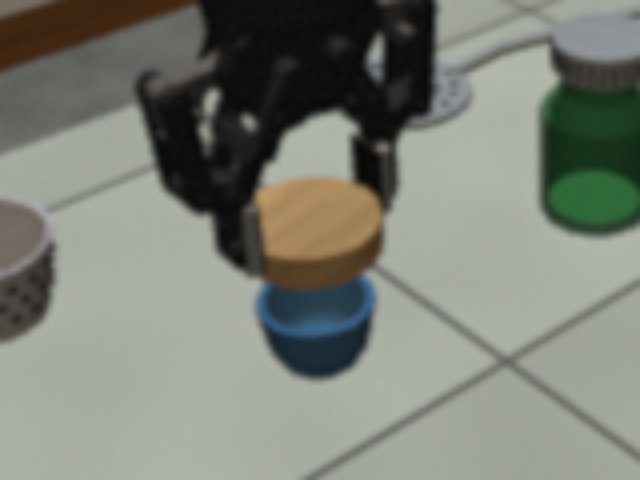

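Aligned above the bowl. Lowering 29 mm in stages.

>>> move_arm:
  motion: "0.65 0.0005 0 0.015 0 0 0; 0.65 0 0 0.009 0 0 0; 0.65 0 0 0.003 0 0 0; 0.65 0 0 0 0 0 0; 0.65 0 0 0 0 0 0"

```text
time: 20.5
ee_pos: [625.4, 98.2, 37.7]
orientation: [1.0, -0.0, 0.0, -0.0]
force: [0.8, 0.3, -0.8]
gripper_width: 64.7
```

>>> move_arm:
  motion: "0.65 0 0 0.001 0 0 0; 0.65 0 0 0 0 0 0; 0.65 0 0 0 0 0 0; 0.65 0 0 0 0 0 0; 0.65 0 0 0 0 0 0"

```text
time: 21.0
ee_pos: [625.1, 98.2, 36.4]
orientation: [1.0, -0.0, 0.0, 0.0]
force: [1.5, 0.3, -0.9]
gripper_width: 64.8
```

>>> move_arm:
  motion: "0.65 0 0 0.001 0 0 0; 0.65 0 0 0 0 0 0; 0.65 0 0 0 0 0 0; 0.65 0 0 0 0 0 0; 0.65 0 0 0 0 0 0"

```text
time: 21.5
ee_pos: [625.3, 98.3, 35.8]
orientation: [1.0, -0.0, 0.0, -0.0]
force: [-1.8, 0.6, 6.1]
gripper_width: 64.5
```

Contact. Releasing and retreating.

>>> move_arm:
  motion: "0.9 0 0 0 0 0 0; 1 0 0 0 0 0 0; 1 0 0 0 0 0 0; 1 0 0 0 0 0 0; 1 0 0 -0.01 0 0 0"

```text
time: 22.0
ee_pos: [623.9, 98.0, 44.1]
orientation: [1.0, -0.0, -0.002, 0.0]
force: [0.4, 0.1, -0.3]
gripper_width: 85.2
```

>>> move_arm:
  motion: "1 0 0 -0.02 0 0 0; 1 0 0 -0.04 0 0 0; 1 -0.01 0.01 -0.04 0 0 0; 1 -0.03 0.03 -0.01 0 0 0; 1 -0.03 0.03 0 0 0 0"

```text
time: 22.5
ee_pos: [556.2, 28.0, 158.6]
orientation: [1.0, 0.001, 0.003, 0.0]
force: [0.6, -0.5, 0.3]
gripper_width: 85.8
```

>>> move_arm:
  motion: "1 -0.03 0.03 0 0 0 0; 1 -0.03 0.04 0 0 0 0; 1 -0.03 0.03 0 0 0 0; 1 -0.03 0 0 0 0 0; 1 0 0 0 0 0 0"

```text
time: 23.0
ee_pos: [431.0, -72.2, 155.7]
orientation: [1.0, -0.002, -0.001, -0.0]
force: [0.3, 0.6, -0.7]
gripper_width: 85.5
```

```bash
python3 - <<'E'
from h import *
o=snap("r");s=get_obs()
print(s["ee_pos"],s["orientation"],s["force"],s["gripper_width"])
cv2.imwrite("pics/r_c.png",np.hstack([cv2.resize(o[n][0],None,fx=.78,fy=.78) for n in("side","top")]))
print("bowl lid",zfit(o["top"],(195,155,40,38),45,54),"bowl",zfit(load("a")["top"],(195,155,40,40),29,36))
E
```

```text
[435.22132309 -71.90705853 156.25432094] [ 9.99999101e-01 -5.90782984e-04  1.18315398e-03  2.21669000e-04] [0.93922587 0.21576291 0.27398759] 85.31422780071446
bowl lid [624.1  96.5  32.1] bowl [625.9  97.7  27.5]
```

View pics/r_c.png

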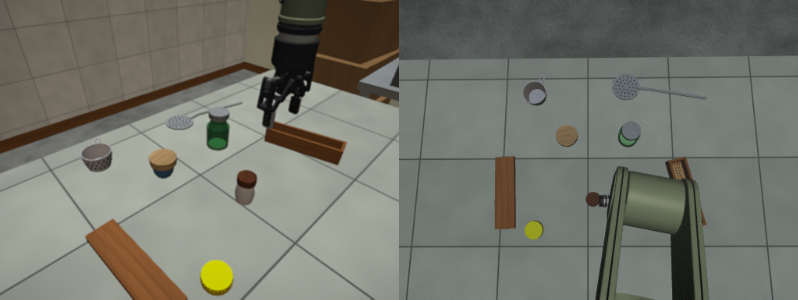

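```bash
python3 - <<'E'
from h import *
def rect(o,reg,zmin,zmax,z):
    x,y,w,h=reg; Z=cloud(o)[y:y+h,x:x+w,2]; m=((Z>zmin)&(Z<zmax)).astype(np.uint8)
    m=cv2.morphologyEx(m,cv2.MORPH_CLOSE,np.ones((3,3),np.uint8))
    c=max(cv2.findContours(m,0,1)[0],key=cv2.contourArea)
    P=np.array([plane(o,p[0][0]+x,p[0][1]+y,z)[:2] for p in c],np.float32)
    hull=cv2.convexHull(P); r=cv2.minAreaRect(hull)
    b=cv2.boxPoints(r); e=[b[1]-b[0],b[2]-b[1]]; L=max(e,key=np.linalg.norm); 
    return np.round(r[0],1),np.round(r[1],1),round(np.degrees(np.arctan(L[1]/L[0])),2)
R=load("r")["top"]; A=load("a")["top"]
print("long lid now",rect(R,(115,190,45,115),8,99,16),"side",rect(load("r")["side"],(100,275,140,109),9,99,16))
print("box top",rect(A,(335,195,65,105),36,99,44)); 
print("box all",rect(A,(335,195,65,105),20,99,44))
print("box side",rect(load("a")["side"],(330,150,120,60),38,99,44))
# colour mask for lid
im=R[0][190:305,115:160].astype(int); m=((im[...,2]-im[...,0])>25).astype(np.uint8)
c=max(cv2.findContours(m,0,1)[0],key=cv2.contourArea)
P=np.array([plane(R,p[0][0]+115,p[0][1]+190,16)[:2] for p in c],np.float32); print(cv2.minAreaRect(P))
for u,v in [(137,200),(137,294)]: print(u,v,plane(R,u,v,16))
E
```

```text
long lid now (array([457.4, 287. ]), array([219.4,  61.1]), np.float32(3.0)) side (array([454.9, 292.3]), array([219.4,  61. ]), np.float32(3.01))
box top (array([ 453.4, -257.8]), array([205.9,  56.6]), np.float32(13.77))
box all (array([ 452.9, -255.8]), array([205.9,  60.9]), np.float32(13.76))
box side (array([ 451.9, -250.6]), array([204.9,  63.8]), np.float32(13.66))
((457.16766357421875, 287.8006286621094), (219.10159301757812, 59.58396530151367), 3.0003390312194824)
137 200 [567.38017083 289.09597282  16.        ]
137 294 [345.13627614 278.86263753  16.        ]
```

>>> move_arm:
  motion: "1 0.004 -0.03 0 0 0 0; 1 0.004 -0.045 0 0 0 0; 1 0.004 -0.045 0 0 0 0; 1 0.004 -0.045 0 0 0 0; 1 0.004 -0.045 0 0 0 0"

```text
time: 23.6
ee_pos: [456.4, 141.2, 155.8]
orientation: [1.0, 0.0, 0.001, -0.0]
force: [1.1, 0.3, -0.5]
gripper_width: 85.4
```

>>> move_arm:
  motion: "1 0.003 -0.045 0 0 0 0; 1 0 -0.045 0 0 0 0; 1 0 -0.04 0 0 0 0; 1 0 -0.02 0 0 0 -3; 1 0 0 0.03 0 0 0"
  grip_force: 50

```text
time: 24.1
ee_pos: [461.8, 294.4, 128.4]
orientation: [1.0, 0.029, 0.005, -0.003]
force: [0.1, -1.3, 0.9]
gripper_width: 85.4
```

>>> move_arm:
  motion: "1 0 0 0.04 0 0 0; 1 0 0 0.03 0 0 0; 1 0 0 0.015 0 0 0; 1 0 0 0 0 0 0; 1 0 0 0 0 0 0"

```text
time: 24.6
ee_pos: [459.0, 289.4, 40.5]
orientation: [1.0, 0.026, 0.0, -0.0]
force: [0.3, -0.2, 0.6]
gripper_width: 85.6
```

```bash
python3 - <<'E'
from h import *
o=snap("s");s=get_obs()
print(s["ee_pos"],s["orientation"],s["force"],s["gripper_width"])
cv2.imwrite("pics/s_c.png",cv2.resize(o["side"][0][254:384,80:260],None,fx=4,fy=4))
E
```

```text
[459.36076391 289.32167903  41.4455369 ] [ 9.99656970e-01  2.61497265e-02  1.29163084e-03 -6.82434111e-04] [-0.02096381  0.30243948 -0.83453904] 85.45822345255546
```

View pics/s_c.png

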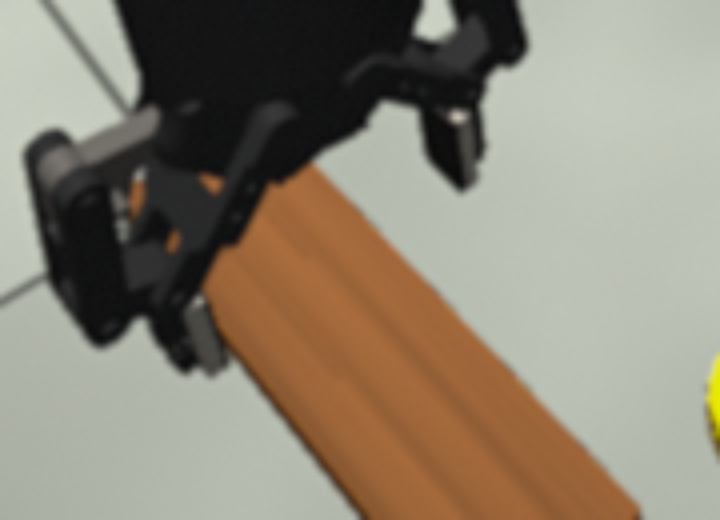

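Straddling the board, about 1.5 mm off. Trim, lower to z≈3 and grip.

>>> move_arm:
  motion: "1 -0.0015 0.001 0.02 0 0 0; 1 0 0 0.012 0 0 0; 1 0 0 0.005 0 0 0; 1 0 0 0 0 0 0; 0.8 0 0 0 0 0 0"

```text
time: 25.2
ee_pos: [457.2, 287.5, 3.7]
orientation: [1.0, 0.026, 0.0, -0.0]
force: [-0.3, 0.3, 0.4]
gripper_width: 73.3
```

>>> move_arm:
  motion: "0.6 0 0 0 0 0 0; 0.6 0 0 0 0 0 0; 0.6 0 0 0 0 0 0; 0.6 0 0 0 0 0 0; 0.6 0 0 0 0 0 0"

```text
time: 25.7
ee_pos: [457.4, 287.7, 4.4]
orientation: [1.0, 0.026, 0.001, -0.001]
force: [-1.3, -0.2, 5.0]
gripper_width: 58.3
```

>>> move_arm:
  motion: "0.6 0 0 -0.005 0 0 0; 0.6 0 0 -0.02 0 0 0; 0.6 0 0 -0.03 0 0 0; 0.6 0 0 0 0 0 0; 0.6 0 0 0 0 0 0"

```text
time: 26.2
ee_pos: [456.7, 287.2, 58.6]
orientation: [1.0, 0.026, 0.0, -0.0]
force: [-0.4, -0.5, -0.7]
gripper_width: 58.6
```

```bash
python3 - <<'E'
from h import *
o=snap("t");s=get_obs()
print(s["ee_pos"],s["orientation"],s["force"],s["moment"],s["gripper_width"])
cv2.imwrite("pics/t_c.png",cv2.resize(o["side"][0][224:384,80:280],None,fx=3.5,fy=3.5))
E
```

```text
[455.84951537 286.67366902  57.30821477] [ 9.99664173e-01  2.58884130e-02 -9.79508443e-04  6.09074459e-04] [-0.42049873  0.28864311 -2.89027832] [-0.02700637 -0.00290763 -0.00630343] 58.62215862724479
```

View pics/t_c.png

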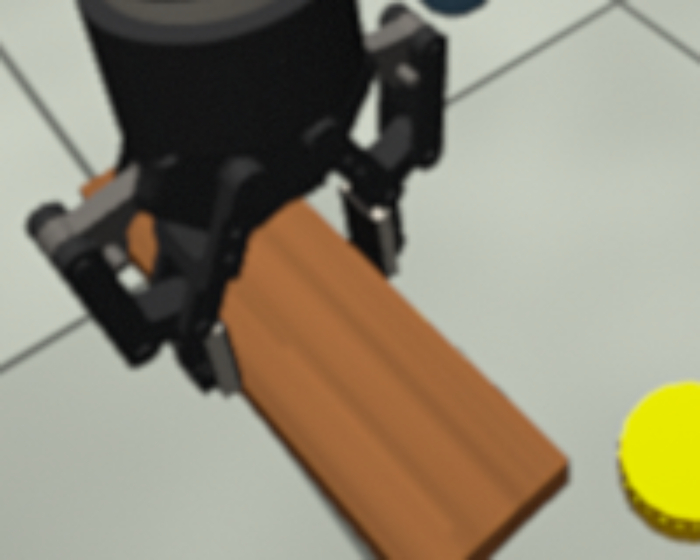

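```bash
python3 - <<'E'
from h import *
o=load("t")["side"]; im=o[0].astype(int); C=cloud(o); m=((im[...,2]-im[...,0])>60)&(C[...,2]>55)&(C[...,1]>200)
P=C[m];A=np.c_[P[:,:2],np.ones(len(P))]
for _ in range(3):
    k=np.linalg.lstsq(A,P[:,2],rcond=None)[0]; r=P[:,2]-A@k; g=abs(r)<3; P,A=P[g],A[g]
print(k,len(P),P[:,2].mean())
o=load("r")["side"];im=o[0].astype(int);C=cloud(o); m=((im[...,2]-im[...,0])>60)&(C[...,2]>12)&(C[...,1]>200)&(C[...,0]<600)&(C[...,2]<22);P=C[m];A=np.c_[P[:,:2],np.ones(len(P))]
print("before",np.linalg.lstsq(A,P[:,2],rcond=None)[0],len(P))
E
```

```text
[-2.32288221e-03 -2.16650086e-03  6.98276287e+01] 5449 68.25226203839057
before [-1.23820492e-03 -1.33890105e-02  1.93428805e+01] 6415
```

>>> move_arm:
  motion: "0.6 0 0 -0.02 0 0 0; 0.6 0 0 -0.03 0 0 0; 0.6 0 0.01 -0.015 0 0 0; 0.6 -0.002 0.025 0 0 0 0; 0.6 -0.003 0.035 0 0 0 0"

```text
time: 26.8
ee_pos: [455.2, 217.1, 122.6]
orientation: [1.0, 0.027, -0.0, 0.0]
force: [0.1, -0.2, -0.7]
gripper_width: 58.3
```

>>> move_arm:
  motion: "0.6 -0.003 0.04 0 0 0 0; 0.6 -0.003 0.04 0 0 0 0; 0.6 -0.003 0.04 0 0 0 0; 0.6 -0.003 0.04 0 0 0 0; 0.6 -0.003 0.04 0 0 0 0"

```text
time: 27.3
ee_pos: [449.6, 15.0, 122.1]
orientation: [1.0, 0.026, -0.001, 0.0]
force: [0.7, -0.3, -0.6]
gripper_width: 58.1
```

>>> move_arm:
  motion: "0.6 -0.003 0.04 0 0 0 0; 0.6 -0.003 0.04 0 0 0 0; 0.6 -0.003 0.04 0 0 0 0; 0.6 -0.003 0.04 0 0 0 0; 0.6 -0.002 0.04 0 0 0 0"

```text
time: 27.8
ee_pos: [445.9, -185.2, 122.0]
orientation: [1.0, 0.026, -0.001, -0.001]
force: [0.8, -0.0, -1.4]
gripper_width: 58.4
```

>>> move_arm:
  motion: "0.6 0 0.04 0 0 0 0; 0.6 0 0.025 0 0 0 -2; 0.6 0 0.01 0 0 0 -4; 0.6 0 0 0 0 0 -3; 0.6 0 0 0 0 0 -1.8"

```text
time: 28.3
ee_pos: [450.4, -258.9, 121.7]
orientation: [0.993, 0.12, -0.001, -0.001]
force: [0.0, -0.1, -1.9]
gripper_width: 58.1
```

>>> move_arm:
  motion: "0.6 0.003 0 0.01 0 0 0; 0.6 0 0 0.02 0 0 0; 0.6 0 0 0 0 0 0; 0.6 0 0 0 0 0 0; 0.6 0 0 0 0 0 0"

```text
time: 28.8
ee_pos: [454.6, -258.1, 93.5]
orientation: [0.993, 0.12, 0.0, 0.0]
force: [-0.3, -0.1, -1.5]
gripper_width: 58.3
```

```bash
python3 - <<'E'
from h import *
o=snap("u");s=get_obs()
q=s["orientation"];print(s["ee_pos"],np.degrees(2*np.arctan2(q[1],q[0])),s["force"],s["gripper_width"])
cv2.imwrite("pics/u_c.png",np.hstack([cv2.resize(o["side"][0][60:240,300:500],(400,360)),cv2.resize(o["top"][0][150:330,290:490],(400,360))]))
C=cloud(o["side"]);im=o["side"][0].astype(int); m=((im[...,2]-im[...,0])>40)&(C[...,2]>90)&(C[...,2]<125)&(C[...,1]<-150);P=C[m];print(len(P),P.min(0),P.max(0));P=P[P[:,2]>np.percentile(P[:,2],60)];A=np.c_[P[:,:2],np.ones(len(P))]
print(np.linalg.lstsq(A,P[:,2],rcond=None)[0])
E
```

```text
[ 454.69920895 -258.24938606   93.89498879] 13.768888785707002 [-0.08040426 -0.01936079 -1.35688719] 58.242993956559644
1776 [ 342.41008962 -310.47121739   92.49687415] [ 563.93933058 -201.84479151  124.38545265]
[-1.75352623e-03  7.40249132e-03  1.07474695e+02]
```

View pics/u_c.png

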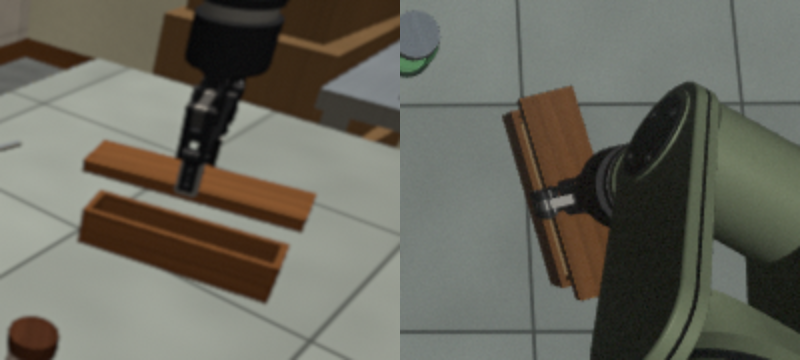

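Aligned (13.77°), level. Lowering to about 5 mm above the rim, then a last look.

>>> move_arm:
  motion: "0.6 0 0 0.015 0 0 0; 0.6 0 0 0.015 0 0 0; 0.6 0 0 0.01 0 0 0; 0.6 0 0 0 0 0 0; 0.6 0 0 0 0 0 0"

```text
time: 29.4
ee_pos: [454.5, -258.3, 53.7]
orientation: [0.993, 0.12, 0.0, 0.0]
force: [0.4, -0.1, -1.1]
gripper_width: 58.3
```

```bash
python3 - <<'E'
from h import *
o=snap("v");s=get_obs()
q=s["orientation"];print(s["ee_pos"],np.degrees(2*np.arctan2(q[1],q[0])),s["force"],s["gripper_width"])
cv2.imwrite("pics/v_c.png",np.hstack([cv2.resize(o["side"][0][130:230,330:460],(400,308)),cv2.resize(o["top"][0][150:330,290:490],(400,308))]))
E
```

```text
[ 454.82817718 -258.40827326   54.06497688] 13.769606786863159 [-0.31708226 -0.52028968 -1.95234011] 58.596551365888466
```

View pics/v_c.png

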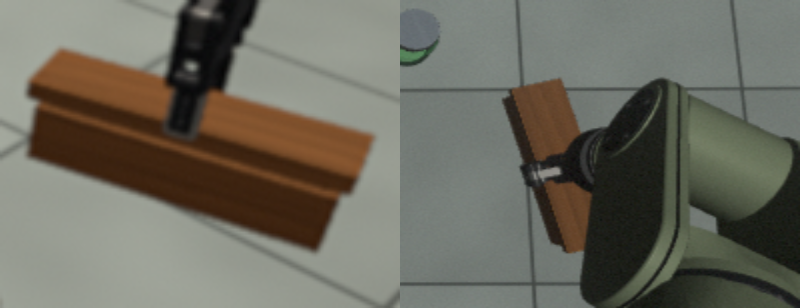

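>>> move_arm:
  motion: "0.6 0.0015 0 0.003 0 0 0; 0.6 0 0 0.001 0 0 0; 0.6 0 0 0 0 0 0; 0.6 0 0 0 0 0 0; 0.6 0 0 0 0 0 0"

```text
time: 30.0
ee_pos: [455.7, -257.7, 49.4]
orientation: [0.993, 0.12, 0.0, 0.0]
force: [-0.3, 0.9, -1.0]
gripper_width: 58.2
```

>>> move_arm:
  motion: "0.6 0 0 0.001 0 0 0; 0.6 0 0 0 0 0 0; 0.6 0 0 0 0 0 0; 0.6 0 0 0 0 0 0; 0.6 0 0 0 0 0 0"

```text
time: 30.5
ee_pos: [455.8, -257.8, 48.5]
orientation: [0.993, 0.12, 0.0, 0.0]
force: [0.2, 0.0, 0.1]
gripper_width: 58.1
```

>>> move_arm:
  motion: "0.6 0 0 0.001 0 0 0; 0.6 0 0 0 0 0 0; 0.6 0 0 0 0 0 0; 0.6 0 0 0 0 0 0; 0.6 0 0 0 0 0 0"

```text
time: 31.0
ee_pos: [455.8, -257.8, 48.4]
orientation: [0.993, 0.12, 0.0, 0.0]
force: [-1.8, 0.6, 8.2]
gripper_width: 58.1
```

Contact at the expected height. Releasing, rising straight up, then clearing the view.

>>> move_arm:
  motion: "0.8 0 0 0 0 0 0; 1 0 0 0 0 0 0; 1 0 0 0 0 0 0; 1 0 0 0 0 0 0; 1 0 0 -0.01 0 0 0"

```text
time: 31.5
ee_pos: [454.8, -257.2, 56.4]
orientation: [0.993, 0.12, -0.001, -0.001]
force: [0.4, -0.6, -0.4]
gripper_width: 85.5
```

>>> move_arm:
  motion: "1 0 0 -0.02 0 0 0; 1 0 0 -0.04 0 0 0; 1 0 0 -0.04 0 0 0; 1 -0.02 -0.02 -0.04 0 0 0; 1 -0.02 -0.04 -0.01 0 0 0"

```text
time: 32.0
ee_pos: [405.3, -211.2, 212.2]
orientation: [0.993, 0.119, 0.004, 0.003]
force: [0.5, 1.3, -0.5]
gripper_width: 85.4
```

>>> move_arm:
  motion: "1 -0.02 -0.045 0 0 0 0; 1 0 -0.05 0 0 0 0; 1 0 -0.05 0 0 0 0; 1 0 -0.05 0 0 0 0; 1 0 -0.04 0 0 0 0"

```text
time: 32.5
ee_pos: [326.0, 16.4, 208.1]
orientation: [0.993, 0.12, 0.001, -0.0]
force: [0.4, 0.3, -0.3]
gripper_width: 85.3
```

>>> move_arm:
  motion: "1 0 -0.05 0 0 0 0; 1 0 -0.05 0 0 0 0; 1 0 -0.05 0 0 0 0; 1 0 -0.03 0 0 0 0; 1 0 0 0 0 0 0"

```text
time: 33.0
ee_pos: [283.6, 192.3, 208.0]
orientation: [0.992, 0.123, 0.001, -0.001]
force: [0.7, -1.0, -0.0]
gripper_width: 85.5
```

```bash
python3 - <<'E'
from h import *
o=snap("w");s=get_obs()
print(s["time"],s["ee_pos"],s["force"],s["gripper_width"])
cv2.imwrite("pics/w_c.png",np.hstack([cv2.resize(o[n][0],None,fx=.78,fy=.78) for n in("side","top")]))
R=o["top"]
im=R[0][190:310,330:405].astype(int); m=((im[...,2]-im[...,0])>22).astype(np.uint8)
Z=cloud(R)[190:310,330:405,2]; m2=(Z>50).astype(np.uint8)
for mm in(m,m2):
    c=max(cv2.findContours(mm,0,1)[0],key=cv2.contourArea)
    P=np.array([plane(R,p[0][0]+330,p[0][1]+190,60)[:2] for p in c],np.float32); print("long lid",cv2.minAreaRect(P))
P=cloud(R)[190:310,330:405][cv2.erode(m2,np.ones((5,5)))>0];A=np.c_[P[:,:2],np.ones(len(P))];print(np.linalg.lstsq(A,P[:,2],rcond=None)[0],P[:,2].mean())
print("potlid",zfit(R,(232,238,34,36),59,68),"bowl lid",zfit(R,(195,155,40,38),45,54),"jar lid",zfit(R,(275,148,40,42),99,108))
E
```

```text
33.1 [284.0693043  189.6264954  207.63445525] [0.74038582 1.36976309 0.91539089] 85.33196017949442
long lid ((455.13531494140625, -258.5856628417969), (219.48153686523438, 60.17081069946289), 13.621819496154785)
long lid ((455.0165100097656, -257.0137939453125), (218.9900360107422, 62.431121826171875), 13.678598403930664)
[-6.30337698e-04  1.37435950e-03  6.08030408e+01] 60.1632728305403
potlid [434.2  16.8  19.6] bowl lid [624.2  96.5  32.1] jar lid [624.8 -92.1  26.4]
```

View pics/w_c.png

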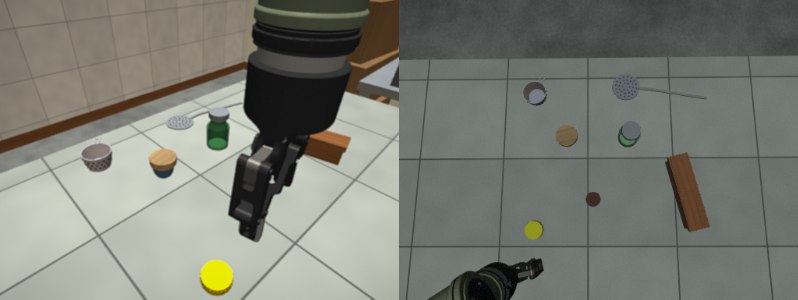

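All four lids sit flat and centred, and the arm is clear of everything. Handing in.

```bash
python3 -c "
from bench import *
print(sign_off())"
```

```text
the job is handed in; nothing more can be done
None
```

All four lids are on their vessels, taken down from the top of the pile in order. Each was lowered until the wrist felt light contact (6–9 N) before I let go. I handed the job in about 33 s into the 109 s; no verdict is reported.

The last overhead measurements, compared with each vessel's position at the start (and angle for the long lid):

| Lid | Vessel | Offset from vessel centre |
|---|---|---|
| small round | white pot | about 1.5 mm |
| steel | glass jar | about 1 mm |
| large round | blue bowl | about 2 mm |
| long | chopstick box | about 2 mm, within 0.2° of square |

- **Flatness:** depth readings put the long lid's tilt below 0.002 rad and the small lid's at about 0.01 rad, against the 0.08 rad limit. The steel and large lids looked level in the pictures but I did not measure them.
- **Left alone:** in the last pictures the vessels, skimmer, strainer basket and yellow disc looked unmoved, and the gripper was touching nothing.
- **Disagreement:** the side camera read about 2–3 mm low in x and 4–7 mm high in y compared with the top camera. The arm's own position agreed with the top camera to about 1 mm, so I placed by the top camera and used the side view as a visual check.

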